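Load the vial reader in run order and seat its sensor board

TASK

Get the vial reader ready for its run: stand every vial from the blue tray in the reader's numbered wells (one dot to five dots) in run order, leaving no gap: the black-capped blank in well 1, then all blue-capped standards, then all white-capped samples. Take the green sensor board from its grey stand and slide it, photodiodes towards the wells, down the reader's two card guides until it rests on the connector with its red levers still open. Seating the board starts the run, so only when all vials are loaded fold both levers fully inward to drive the board home; leave the marker pen, the timer and the amber bottle alone.

Things in the scene. Friction and masses are not known exactly. Their poses are not given: they have to be found in the camera images.
- reader: Open vial reader, fixed for the run: light grey base plate 190 x 210 x 12 mm, in front a dark block of five wells (top 40 mm above the bench, 54 mm in x), behind it a card cage, at the back a light grey box 68 mm high. Origin on the bench; x points from the wells to the cage, y left, z up. Wells lie at x = -55 mm, the board's plane at x = +30 mm, the base's rim at x = -85 and +105 mm, y = +-105 mm.
- well1 (a point): Centre of the floor of well 1 (marked by 1 white dot in front of it); wells are 27 mm wide, 22 mm deep, 38 mm apart, well 1 at the left (+y of the reader). A vial standing in it has its underside's centre here.
- well2 (a point): Centre of the floor of well 2 (marked by 2 white dots in front of it); wells are 27 mm wide, 22 mm deep, 38 mm apart, well 1 at the left (+y of the reader). A vial standing in it has its underside's centre here.
- well3 (a point): Centre of the floor of well 3 (marked by 3 white dots in front of it); wells are 27 mm wide, 22 mm deep, 38 mm apart, well 1 at the left (+y of the reader). A vial standing in it has its underside's centre here.
- well4 (a point): Centre of the floor of well 4 (marked by 4 white dots in front of it); wells are 27 mm wide, 22 mm deep, 38 mm apart, well 1 at the left (+y of the reader). A vial standing in it has its underside's centre here.
- well5 (a point): Centre of the floor of well 5 (marked by 5 white dots in front of it); wells are 27 mm wide, 22 mm deep, 38 mm apart, well 1 at the left (+y of the reader). A vial standing in it has its underside's centre here.
- seat (a point): Where the centre of the board's underside lies when it is fully home in the connector, 22 mm above the bench; axes as the reader's. Two sprung contact blocks stop a board 6 mm higher; pressing it the last 6 mm takes about 6 N at each end, which is what the levers are for.
- left_guide (a point): Centre of the left (+y) card guide's mouth, 76 mm above the bench. The guide is an upright grey rail with a slot for the board's edge: 6.4 mm wide in x, flaring at the mouth, down to the base; slot bottoms are 134 mm apart in y, lips reach in to 59 mm from the middle. The right guide mirrors it.
- left_keeper (a point): Keeper lip on the left side plate: middle of its inner edge's underside, 112 mm above the bench. Plate and lip stand 116 mm high, 69.5 to 86 mm from the middle. The lever's 16 mm claw hangs down and passes inside the lip while the lever is open beyond 1.25; over the last 0.6 rad of closing it catches under the lip and draws that end of the board down. The right mirrors it.
- board: Green sensor board, 160 g, upright in the stand's middle slot at first: 4 mm thick in x, 130 mm wide in y (96 mm above 50 mm height); on top an aluminium bar 10 mm thick, 66 to 82 mm up, and in its middle a black grip block, 12 mm in x, 28 mm in y, 82 to 111 mm up. Origin at the centre of the underside, z up, photodiodes on the -x face.
- photodiodes (a point): Middle of the row of photodiodes on the board's -x face, 26 mm above its underside.
- left_lever (a joint): Red ejector lever at the board's +y end, hinged 86 mm up and 58 mm to +y of the board's middle, swinging in the board's plane. Value in rad: 0 = fully in (handle folded towards the board's middle, 20 degrees above level), grows outward to 1.45 (open, handle 13 degrees outward of upright); stays where left. Handle 8 mm thick, 42 mm long; folding it in takes under 10 N at its end.
- right_lever (a joint): Red ejector lever at the board's -y end, hinged 86 mm up and 58 mm to -y of the board's middle, swinging in the board's plane. Value in rad: 0 = fully in (handle folded towards the board's middle, 20 degrees above level), grows outward to 1.45 (open, handle 13 degrees outward of upright); stays where left. Handle 8 mm thick, 42 mm long; folding it in takes under 10 N at its end.
- card_stand: Grey card stand, 0.8 kg, standing loose, 66 x 150 mm, 34 mm high, three slots along its y; the board stands in the middle slot (6 mm wide), its underside 10 mm above the bench. Origin on the bench under its middle.
- tray: Blue open vial tray, fixed for the run, 96 x 150 mm, walls 26 mm high, floor 3 mm; the vials stand in it, at least 25 mm apart at the start. Origin on the bench under its middle.
- blank_vial: The blank: screw-cap glass sample vial, 23 mm diameter (cap 24 mm), 72 mm tall, 22 g, with a black cap; origin at the centre of its underside, z up its axis. Its glass body reaches 60 mm up; grip it there, about 48 mm above its foot.
- standard_a: Calibration standard: screw-cap glass sample vial, 23 mm diameter (cap 24 mm), 72 mm tall, 22 g, with a blue cap; origin at the centre of its underside, z up its axis. Its glass body reaches 60 mm up; grip it there, about 48 mm above its foot. May be absent in some runs.
- standard_b: Calibration standard: screw-cap glass sample vial, 23 mm diameter (cap 24 mm), 72 mm tall, 22 g, with a blue cap; origin at the centre of its underside, z up its axis. Its glass body reaches 60 mm up; grip it there, about 48 mm above its foot. May be absent in some runs.
- sample_a: Sample: screw-cap glass sample vial, 23 mm diameter (cap 24 mm), 72 mm tall, 22 g, with a white cap; origin at the centre of its underside, z up its axis. Its glass body reaches 60 mm up; grip it there, about 48 mm above its foot. May be absent in some runs.
- sample_c: Sample: screw-cap glass sample vial, 23 mm diameter (cap 24 mm), 72 mm tall, 22 g, with a white cap; origin at the centre of its underside, z up its axis. Its glass body reaches 60 mm up; grip it there, about 48 mm above its foot. May be absent in some runs.
- sample_b: Sample: screw-cap glass sample vial, 23 mm diameter (cap 24 mm), 72 mm tall, 22 g, with a white cap; origin at the centre of its underside, z up its axis. Its glass body reaches 60 mm up; grip it there, about 48 mm above its foot. May be absent in some runs.
- marker_pen: Black and white felt marker, 136 x 32 x 20 mm, lying loose in front of the reader; to be left alone.
- bench_timer: White bench timer, 50 x 75 x 62 mm, standing loose at the back; to be left alone.
- amber_bottle: Amber glass bottle, 62 mm wide, 128 mm tall, standing loose at the back left; to be left alone.
There are look-alikes about, which are no part of the job. Leave any pink look-alike of the blank_vial alone.

How it is judged:
On the way, in this order (a step that is already met when the one before it is completed fails the run):
1. all vials stand in the wells in run order, and the board stands in both guides, on the connector or lower, with both levers still open (distance between blank_vial and well1 below 0.007 m and (distance between standard_a and well2 below 0.007 m or distance between standard_a and well3 below 0.007 m) and (distance between standard_b and well2 below 0.007 m or distance between standard_b and well3 below 0.007 m) and (not (distance between standard_a and well3 below 0.007 m) or distance between standard_b and well2 below 0.007 m) and (not (distance between standard_b and well3 below 0.007 m) or distance between standard_a and well2 below 0.007 m) and (distance between sample_a and well2 below 0.007 m or distance between sample_a and well3 below 0.007 m or distance between sample_a and well4 below 0.007 m or distance between sample_a and well5 below 0.007 m) and (distance between sample_b and well2 below 0.007 m or distance between sample_b and well3 below 0.007 m or distance between sample_b and well4 below 0.007 m or distance between sample_b and well5 below 0.007 m) and (distance between sample_c and well2 below 0.007 m or distance between sample_c and well3 below 0.007 m or distance between sample_c and well4 below 0.007 m or distance between sample_c and well5 below 0.007 m) and (not (distance between sample_a and well3 below 0.007 m) or distance between any of standard_a, standard_b, sample_b, sample_c and well2 below 0.007 m) and (not (distance between sample_a and well4 below 0.007 m) or distance between any of standard_a, standard_b, sample_b, sample_c and well3 below 0.007 m) and (not (distance between sample_a and well5 below 0.007 m) or distance between any of standard_a, standard_b, sample_b, sample_c and well4 below 0.007 m) and (not (distance between sample_b and well3 below 0.007 m) or distance between any of standard_a, standard_b, sample_a, sample_c and well2 below 0.007 m) and (not (distance between sample_b and well4 below 0.007 m) or distance between any of standard_a, standard_b, sample_a, sample_c and well3 below 0.007 m) and (not (distance between sample_b and well5 below 0.007 m) or distance between any of standard_a, standard_b, sample_a, sample_c and well4 below 0.007 m) and (not (distance between sample_c and well3 below 0.007 m) or distance between any of standard_a, standard_b, sample_a, sample_b and well2 below 0.007 m) and (not (distance between sample_c and well4 below 0.007 m) or distance between any of standard_a, standard_b, sample_a, sample_b and well3 below 0.007 m) and (not (distance between sample_c and well5 below 0.007 m) or distance between any of standard_a, standard_b, sample_a, sample_b and well4 below 0.007 m) and angle between each of blank_vial, standard_a, standard_b, sample_a, sample_b, sample_c's own z axis and vertical below 0.2 rad and horizontal distance between board and seat below 0.004 m and angle between the z axis of board and the z axis of reader, either way round below 0.08 rad and angle between the x axis of board and the x axis of reader, either way round below 0.1 rad and x of photodiodes in the frame of seat below 0 m and z of board in the frame of seat below 0.011 m and value of joint each of left_lever, right_lever above 0.7 rad), for 0.2 s.
2. both levers are folded fully in and the board is home (horizontal distance between board and seat below 0.004 m and angle between the z axis of board and the z axis of reader, either way round below 0.08 rad and angle between the x axis of board and the x axis of reader, either way round below 0.1 rad and x of photodiodes in the frame of seat below 0 m and z of board in the frame of seat below 0.0025 m and value of joint each of left_lever, right_lever below 0.12 rad), for 0.2 s.
At the end, for the whole second after the job is handed in: Black-capped vial in well 1, then all blue, then all white ones, no gap; each on its well's floor (7 mm, 0.2 rad). Board in both guides, photodiodes to the wells, within 2.5 mm of home, both levers within 0.12 rad of fully in. All at rest (all of step 2 and distance between blank_vial and well1 below 0.007 m and (distance between standard_a and well2 below 0.007 m or distance between standard_a and well3 below 0.007 m) and (distance between standard_b and well2 below 0.007 m or distance between standard_b and well3 below 0.007 m) and (not (distance between standard_a and well3 below 0.007 m) or distance between standard_b and well2 below 0.007 m) and (not (distance between standard_b and well3 below 0.007 m) or distance between standard_a and well2 below 0.007 m) and (distance between sample_a and well2 below 0.007 m or distance between sample_a and well3 below 0.007 m or distance between sample_a and well4 below 0.007 m or distance between sample_a and well5 below 0.007 m) and (distance between sample_b and well2 below 0.007 m or distance between sample_b and well3 below 0.007 m or distance between sample_b and well4 below 0.007 m or distance between sample_b and well5 below 0.007 m) and (distance between sample_c and well2 below 0.007 m or distance between sample_c and well3 below 0.007 m or distance between sample_c and well4 below 0.007 m or distance between sample_c and well5 below 0.007 m) and (not (distance between sample_a and well3 below 0.007 m) or distance between any of standard_a, standard_b, sample_b, sample_c and well2 below 0.007 m) and (not (distance between sample_a and well4 below 0.007 m) or distance between any of standard_a, standard_b, sample_b, sample_c and well3 below 0.007 m) and (not (distance between sample_a and well5 below 0.007 m) or distance between any of standard_a, standard_b, sample_b, sample_c and well4 below 0.007 m) and (not (distance between sample_b and well3 below 0.007 m) or distance between any of standard_a, standard_b, sample_a, sample_c and well2 below 0.007 m) and (not (distance between sample_b and well4 below 0.007 m) or distance between any of standard_a, standard_b, sample_a, sample_c and well3 below 0.007 m) and (not (distance between sample_b and well5 below 0.007 m) or distance between any of standard_a, standard_b, sample_a, sample_c and well4 below 0.007 m) and (not (distance between sample_c and well3 below 0.007 m) or distance between any of standard_a, standard_b, sample_a, sample_b and well2 below 0.007 m) and (not (distance between sample_c and well4 below 0.007 m) or distance between any of standard_a, standard_b, sample_a, sample_b and well3 below 0.007 m) and (not (distance between sample_c and well5 below 0.007 m) or distance between any of standard_a, standard_b, sample_a, sample_b and well4 below 0.007 m) and angle between each of blank_vial, standard_a, standard_b, sample_a, sample_b, sample_c's own z axis and vertical below 0.2 rad and linear speed of each of blank_vial, standard_a, standard_b, sample_a, sample_b, sample_c, board below 0.02 m/s); the robot touches nothing.
It fails at once if the marker pen is moved by more than 3 cm (distance of marker_pen from where it was at the start of the episode above 0.03 m).
It fails at once if the bench timer is moved by more than 3 cm (distance of bench_timer from where it was at the start of the episode above 0.03 m).
It fails at once if the amber bottle is moved by more than 3 cm (distance of amber_bottle from where it was at the start of the episode above 0.03 m).
Of standard_a, standard_b, sample_a, sample_b, sample_c only 3 to 4 are there at a start; the rules pass over those that are not, and their reading is None.
At some moment in a run one of card_stand may be knocked a few centimetres aside while the robot is not near it.
It also fails if it takes over 192 s, if anything falls off the work surface, if the arm or the gripper's body presses on something with over 40 N, if the wrist force passes 120 N, or if a joint passes its speed limit or range.

ROBOT

A 6-joint arm with a two-finger parallel gripper is mounted at the origin on a cart in front of the work surface, level with it; the furniture and walls round the work are solid. World frame = base frame: x ahead of the robot, y to its left, z up, the work surface at z = 0. Lengths are in m, angles in rad, forces in N, time in s.
With the tool pointing down it reaches from about 0.275 to 1 m from the base axis. Payload 8.4 kg.
Tool frame: the origin (TCP) lies on the centre line of the jaws, within the pads' length; the fingertips stand 17 mm ahead of it and the grasp point (between the pads) lies 2 mm behind it (bot.tcp_to_tips is the y of the fingertips in the tool frame, in m); y points along the fingers, z is the direction in which the jaws open and shut, and the axes are right-handed (so a half turn about y gives the same grasp; the last joint's range is limited). The gripper opens to 85 mm and grips with 20 to 120 N. Pads are 22 mm wide; open, the fingers measure 114 mm over their backs; the gripper's body (76 mm by 85 mm) begins 54 mm behind the grasp point. The pads swing forward as they close: fully open they stand 13 mm farther back than shut.
Start: joints at [-1.181, 0.353, 1.633, -0, 1.155, -0.002], TCP at [0.239, -0.578, 0.248] pointing down, gripper open.
Joint ranges: [-2.63, 2.63], [-0.92, 2.1], [0.06, 2.66], [-1.3, 4.44], [0, 2.69], [-3.02, 3.02]. Speed limits (rad/s): [2.22, 2.22, 2.79, 3.14, 3.14, 3.14].

INTERFACE

Orientations are given as a unit quaternion [x, y, z, w].
In Python, from workcell import bot, hand, kinematics, get_obs, vision, hand_in gives the robot as it stands. The module is installed in compiled form; this text tells all that it offers. Calls block until the motion is done:
- bot.reach(position, orientation): joint-space move of the TCP to a pose.
- bot.servo_line(position, ori=None, velocity=0.15): straight line of the TCP; ori=None keeps the orientation; velocity is the mean speed in m/s.
- bot.goto_joints(angles): joint-space move.
- hand.move_gripper(opening, strength=None): finger opening in m; strength is the grip in N (None keeps the last); returns when the fingers have stopped.
- bot.dwell(seconds).
- kinematics.solve_ik(position, orientation): joint angles nearest the present ones, or None.
- get_obs(): the state.
- vision.read_camera(name): name is "side" or "top"; returns a dict with "frame" (384x512x3 uint8, red, green, blue), "intrinsics" (3x3 intrinsics, pixels), "view" (4x4, takes a point from world to camera coordinates). Camera axes: x right, y down, z forward; pixel columns grow to the right and rows downward; lengths in m; the calibration is good to about 2 mm. A picture is of the moment at which its call begins. There is no depth.
A pose or a line that the arm cannot do raises bot.IKError and nothing moves.
- hand_in(): hands the job in, once; it reports no verdict.
The state is a dict: "time_s": time; "joint_pos": joint angles; "joint_vel": joint speeds; "joint_efforts": joint torques, N m; "position": TCP position; "orientation": TCP orientation; "wrist_force": force on the tool from outside, world axes, zero at the start; "ft_torque": the same for the moment, N m; "gripper_width": finger opening in m.
Only numpy, scipy, OpenCV 4.12 (cv2) and the standard library are available. Lean on these libraries where they do the work, as an engineer would, in place of code of your own. Each camera call takes 0.05 s, during which the arm holds its last target.

## Working session

There is one attempt and no reset: what is moved stays moved. The work goes in short steps, each a Python script; the robot and the scene stay as the last script left them, time stands still between calls to the robot, and variables do not carry over. Pictures are saved under pics/ and viewed, and the job is handed in when it is done.

```bash
mkdir -p pics
cat > h.py <<'E'
import numpy as np, cv2
from workcell import bot, hand, kinematics, get_obs, vision, hand_in
def snap(n,fn):
    d=vision.read_camera(n); im=cv2.cvtColor(np.array(d["frame"]),cv2.COLOR_RGB2BGR)
    cv2.imwrite(f'pics/{fn}_raw.png',im); np.savez(f'pics/{fn}.npz',K=d["intrinsics"],V=d["view"])
    return im,np.array(d["intrinsics"]),np.array(d["view"])
def crop(fn,x0,y0,x1,y1,s,out):
    im=cv2.imread(f'pics/{fn}_raw.png')[y0:y1,x0:x1]
    im=cv2.resize(im,None,fx=s,fy=s,interpolation=cv2.INTER_CUBIC)
    for x in range((x0+19)//20*20,x1,20):
        cv2.line(im,((x-x0)*s,0),((x-x0)*s,5),(0,0,255),1); cv2.putText(im,str(x),((x-x0)*s+1,14),0,.35,(0,0,255),1)
    for y in range((y0+19)//20*20,y1,20):
        cv2.line(im,(0,(y-y0)*s),(5,(y-y0)*s),(0,0,255),1); cv2.putText(im,str(y),(6,(y-y0)*s+4),0,.35,(0,0,255),1)
    cv2.imwrite(f'pics/{out}.png',im)
def cal(fn):
    d=np.load(f'pics/{fn}.npz'); return d['K'],d['V']
def proj(P,K,V):
    P=np.atleast_2d(P); c=P@V[:3,:3].T+V[:3,3]; p=c@K.T; return p[:,:2]/p[:,2:]
def ray(u,K,V):
    R=V[:3,:3]; o=-R.T@V[:3,3]; d=R.T@np.linalg.solve(K,[u[0],u[1],1.]); return o,d
def atz(u,z,K,V):
    o,d=ray(u,K,V); return o+d*(z-o[2])/d[2]
def tri(us):  # list of (u,K,V)
    A=np.zeros((3,3));b=np.zeros(3);L=[]
    for u,K,V in us:
        o,d=ray(u,K,V); d=d/np.linalg.norm(d); M=np.eye(3)-np.outer(d,d); A+=M;b+=M@o; L.append((o,d,M))
    x=np.linalg.solve(A,b); return x,[np.linalg.norm(M@(x-o)) for o,d,M in L]
E
python3 - <<'E'
from h import *
for n in("top","side"):
    im,K,V=snap(n,n+"0"); R=V[:3,:3]; print(n,K.tolist(),"pos",(-R.T@V[:3,3]).round(3)); print(R.round(3))
o=get_obs(); print({k:np.round(v,3).tolist() for k,v in o.items()}, bot.tcp_to_tips)
E
```

```text
top [[448.6763902094452, 0.0, 251.02208739530172], [0.0, 448.6763902094452, 195.94212430511965], [0.0, 0.0, 1.0]] pos [ 0.367 -0.019  1.683]
[[-0.029 -1.    -0.008]
 [-0.99   0.029 -0.138]
 [ 0.138  0.004 -0.99 ]]
side [[415.6657505365546, 0.0, 250.38039686596534], [0.0, 415.6657505365546, 189.8824530097468], [0.0, 0.0, 1.0]] pos [ 0.303 -0.945  0.848]
[[ 0.955 -0.297 -0.016]
 [-0.196 -0.587 -0.786]
 [ 0.224  0.753 -0.618]]
{'time_s': 0.1, 'joint_pos': [-1.181, 0.354, 1.634, -0.0, 1.155, -0.002], 'joint_vel': [-0.0, -0.002, -0.004, 0.003, 0.0, 0.001], 'joint_efforts': [-0.001, -60.636, -34.282, -0.0, 0.004, -0.0], 'position': [0.238, -0.577, 0.248], 'orientation': [-0.138, 0.694, -0.693, 0.138], 'wrist_force': [-0.184, -0.154, -0.121], 'ft_torque': [-0.007, 0.009, -0.025], 'gripper_width': 0.086} 0.017
```

Run:
```python
from h import *
crop("top0",112,64,512,364,2,"top0v"); crop("side0",56,30,456,330,2,"side0v")
```

```text
(no output)
```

View pics/top0_raw.png

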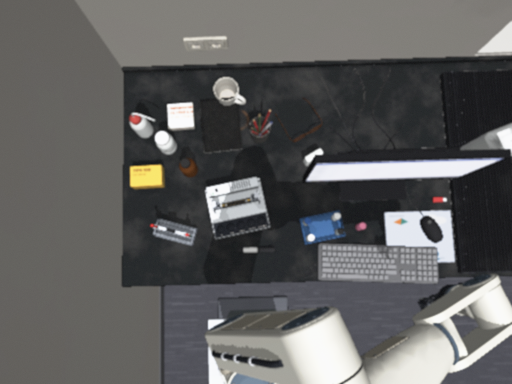

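View pics/side0_raw.png

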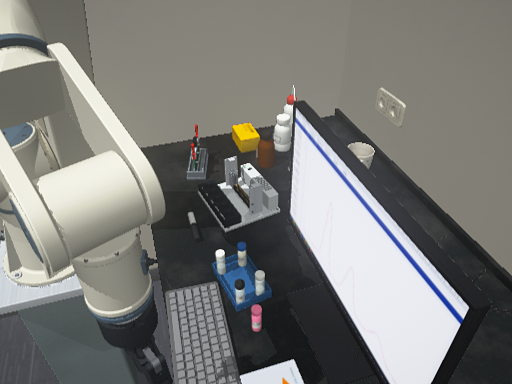

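Run:
```python
from h import *
crop("top0",140,165,380,265,3,"t1"); crop("top0",295,205,345,245,14,"t2");crop("side0",170,110,300,315,3,"s1a")
crop("side0",205,235,275,340,6,"s2")
```

```text
(no output)
```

View pics/t1.png

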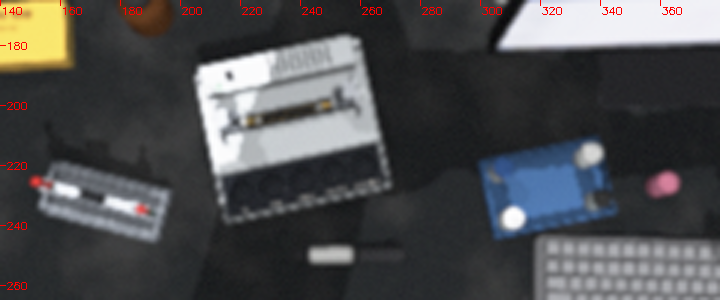

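View pics/t2.png

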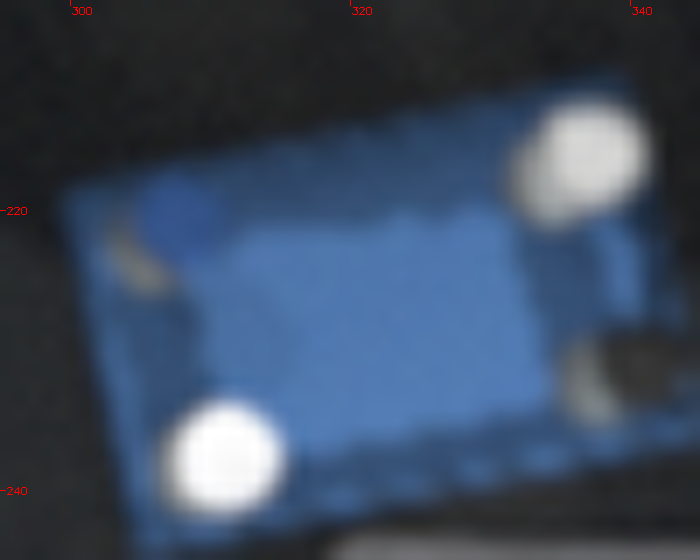

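View pics/s1a.png

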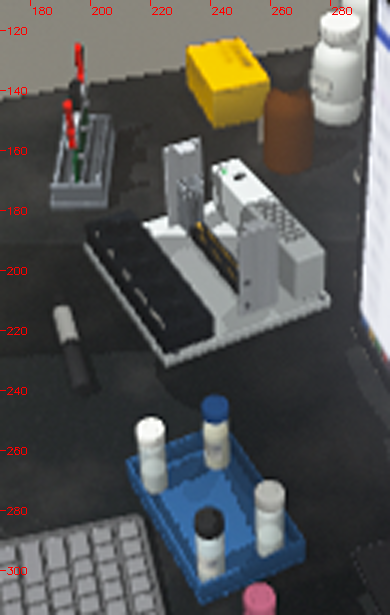

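View pics/s2.png

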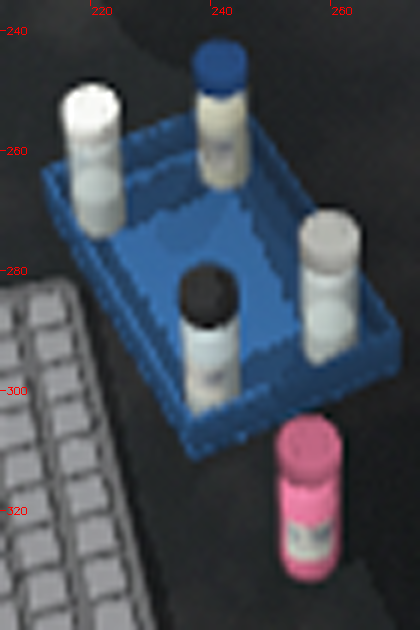

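Run:
```python
from h import *
crop("top0",200,170,275,245,8,"t3"); crop("side0",190,150,290,240,8,"s3");crop("side0",180,110,220,185,8,"s4");crop("top0",145,205,205,250,12,"t4")
```

```text
(no output)
```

View pics/t3.png

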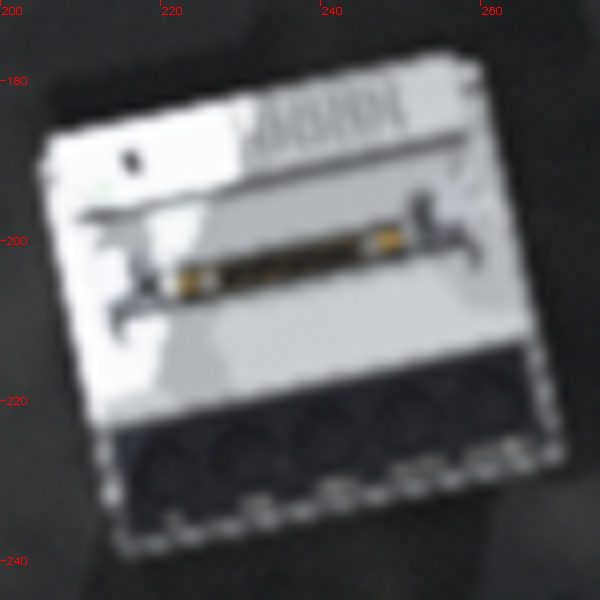

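View pics/s3.png

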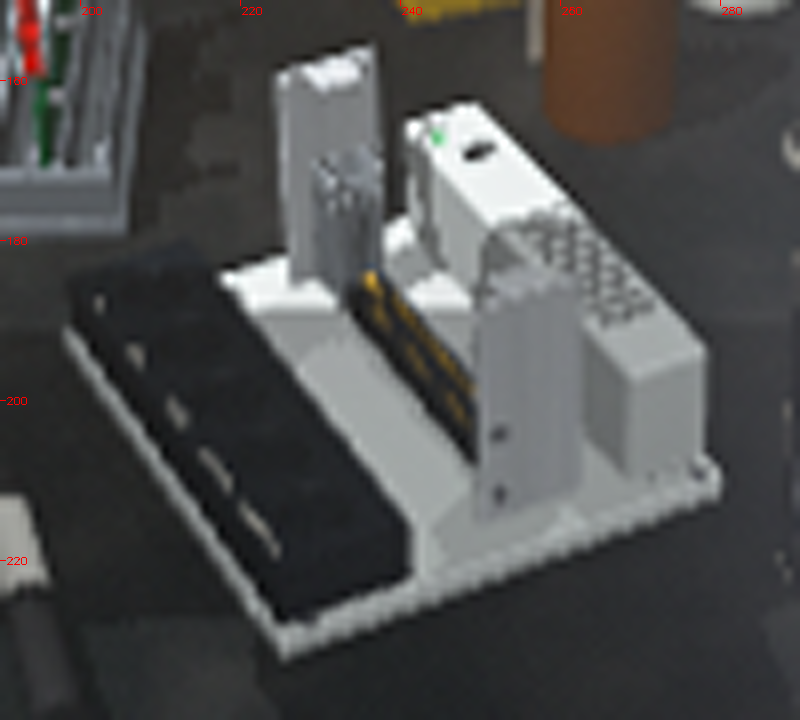

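View pics/s4.png

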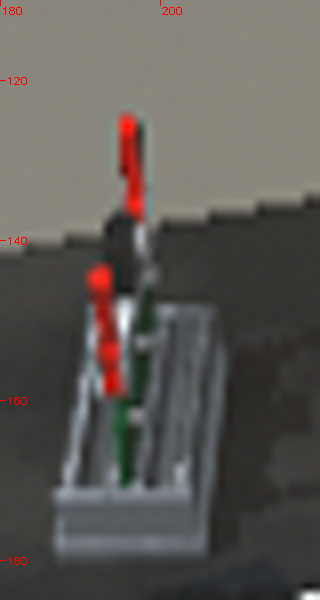

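View pics/t4.png

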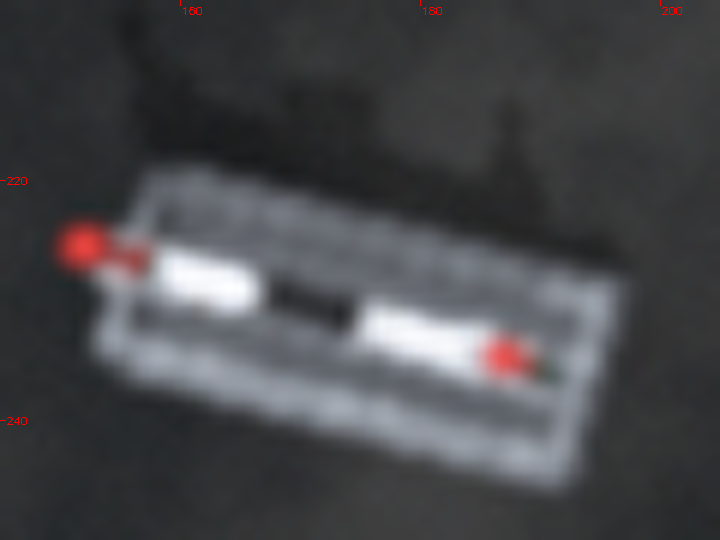

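```bash
cat > fitr.py <<'E'
from h import *
from scipy.optimize import least_squares
T=cal("top0");S=cal("side0")
def px(x0,y0,s,p): return np.array([x0+(p[0]+.5)/s-.5,y0+(p[1]+.5)/s-.5])
corr=[]
def add(c,p,P,w=1): corr.append((c,px(200,170,8,p) if c=='t' else px(190,150,8,p),P,w))
add('t',(122,555),(-.085,.105,.012)); add('t',(566,458),(-.085,-.105,.012))
for p,y in zip([(175,520),(256,500),(335,487),(418,470),(512,445)],[76,38,0,-38,-76]): add('t',p,('d',y/1e3,.040))
add('s',(283,640),(-.085,-.105,.012)); add('s',(720,478),(.105,-.105,.012)); add('s',(65,328),(-.085,.105,.012))
for p,y in zip([(99,303),(135,353),(177,411),(217,468),(263,532)],[76,38,0,-38,-76]): add('s',p,('d',y/1e3,.040))
def tow(P,x,y,th): 
    c,s=np.cos(th),np.sin(th); P=np.atleast_2d(P); return np.c_[x+c*P[:,0]-s*P[:,1],y+s*P[:,0]+c*P[:,1],P[:,2]]
def res(q,cams='ts'):
    r=[]
    for c,u,P,w in corr:
        if c not in cams: continue
        P=(q[3],)+P[1:] if P[0]=='d' else P
        r.append(w*(proj(tow(P,*q[:3]),*(T if c=='t' else S))[0]-u))
    return np.array(r).ravel()
if __name__=="__main__":
    for cams in('ts','t','s'):
        f=least_squares(res,[.33,.03,-.2,-.076],args=(cams,)); print(cams,f.x.round(4),np.sqrt(np.mean(f.fun**2)))
        print(f.fun.reshape(-1,2).round(1).tolist())
E
python3 fitr.py
```

```text
ts [ 0.5439  0.0376  0.183  -0.0766] 0.49321186125573785
[[0.1, 0.2], [-0.2, 0.4], [0.1, 0.4], [0.2, 0.7], [0.5, 0.1], [0.2, 0.0], [-1.4, 1.0], [-0.4, -0.0], [1.2, -0.4], [-0.3, -0.2], [0.5, 0.2], [0.7, 0.5], [0.3, 0.1], [0.4, 0.1], [0.0, -0.5]]
t [ 0.5451  0.0374  0.1845 -0.0764] 0.44951429937123333
[[0.2, -0.1], [-0.1, 0.1], [0.2, -0.0], [0.2, 0.3], [0.5, -0.3], [0.3, -0.4], [-1.3, 0.5]]
s [ 0.5433  0.0378  0.1826 -0.0771] 0.39735426438891613
[[-0.6, -0.0], [1.0, -0.4], [-0.5, -0.2], [0.1, 0.2], [0.3, 0.5], [-0.0, 0.1], [0.1, 0.1], [-0.4, -0.4]]
```

```bash
cat > ov.py <<'E'
from fitr import *
def overlay(fn,x0,y0,x1,y1,s,out,polys):
    K,V=cal(fn); im=cv2.imread(f'pics/{fn}_raw.png')[y0:y1,x0:x1]; im=cv2.resize(im,None,fx=s,fy=s,interpolation=cv2.INTER_CUBIC)
    for P,col in polys:
        u=proj(P,K,V); q=((u-[x0,y0]+.5)*s-.5).round().astype(int); cv2.polylines(im,[q.reshape(-1,1,2)],False,col,1)
    cv2.imwrite(f'pics/{out}.png',im)
def box(x0,x1,y0,y1,z): return [(x0,y0,z),(x1,y0,z),(x1,y1,z),(x0,y1,z),(x0,y0,z)]
def reader_polys(q):
    L=[(box(-.085,.105,-.105,.105,.012),(0,0,255)),(box(-.082,-.028,-.1,.1,.04),(0,255,255))]
    t=np.linspace(0,2*np.pi,30)
    for y in(.076,.038,0,-.038,-.076): L.append((np.c_[-.055+.0135*np.cos(t),y+.0135*np.sin(t),0*t+.04],(0,255,0)))
    for s in(1,-1):
        L.append(([(.03,s*.067,.076),(.03,s*.059,.076),(.03,s*.059,.012)],(255,0,255)))
        L.append(([(.03,s*.0695,.012),(.03,s*.0695,.116),(.03,s*.086,.116),(.03,s*.086,.012)],(255,128,0)))
    return [(tow(P,*q[:3]),c) for P,c in L]
if __name__=="__main__":
    q=[.5439,.0376,.183]
    overlay("top0",200,170,275,245,10,"ot",reader_polys(q)); overlay("side0",190,150,290,240,8,"os",reader_polys(q))
E
python3 ov.py
```

```text
(no output)
```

View pics/ot.png

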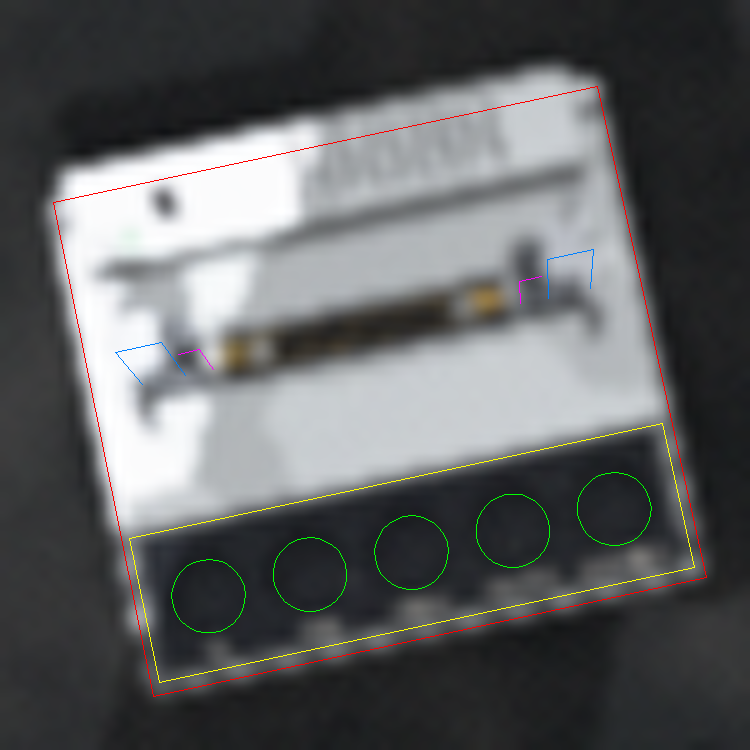

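View pics/os.png

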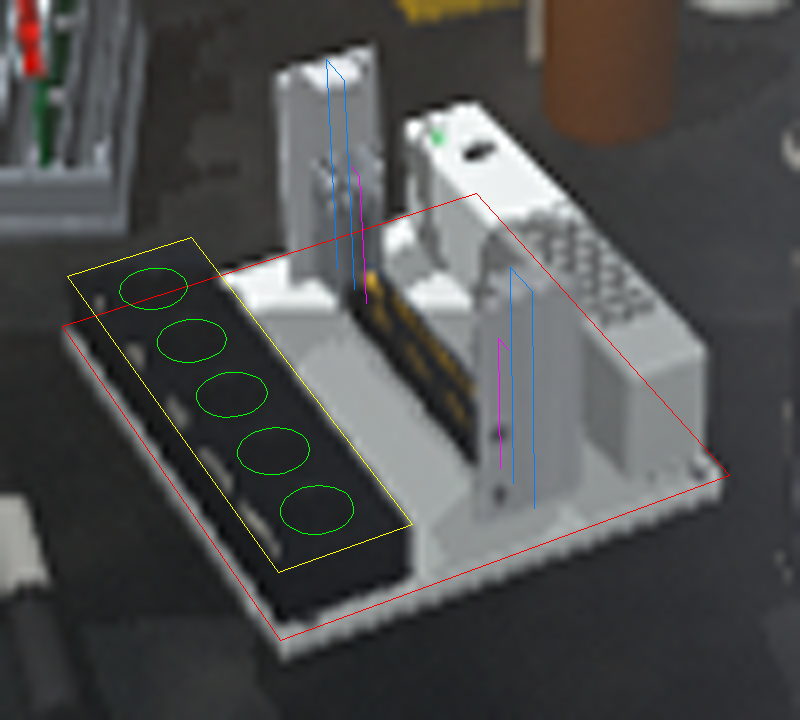

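```bash
cat > f2.py <<'E'
from ov import *
def tp(x0,y0,s,p): return px(x0,y0,s,p)
print("stand corners top z=.034")
C=[atz(tp(145,205,12,p),.034,*T) for p in[(155,172),(625,285),(575,485),(100,350)]]
C=np.array(C);print(C.round(4).tolist(),C.mean(0).round(4))
e=(C[1]-C[0]+C[2]-C[3])/2; print("len",np.linalg.norm(e),np.linalg.norm((C[0]-C[3]+C[1]-C[2])/2),"yaw of y axis",np.arctan2(-e[1],-e[0])-np.pi/2)
C=np.array([atz(tp(180,110,8,p),.034,*S) for p in[(95,307),(57,490),(205,490),(215,310)]]);print("side",C.round(4).tolist(),C.mean(0).round(4))
print("block", tri([(tp(145,205,12,(308,298)),*T),(tp(180,110,8,(121,218)),*S)]))
v={'blue':((178,215),(221,52)),'white1':((228,458),(92,97)),'white2':((597,155),(330,225)),'black':((640,365),(210,280))}
for k,(a,b) in v.items(): 
    ua=tp(295,205,14,a);ub=tp(205,235,6,b)
    x,r=tri([(ua,*T),(ub,*S)]); print(k,x.round(4),np.round(r,4),"top@72+3:",atz(ua,.075,*T).round(4),"side",atz(ub,.075,*S).round(4))
E
python3 f2.py
python3 - <<'E'
import sys; sys.path.insert(0,'.')
from h import *
crop("side0",185,120,210,180,10,"s5")
im=cv2.imread('pics/s5.png')
E
```

```text
stand corners top z=.034
[[0.5209, 0.3341, 0.034], [0.482, 0.19, 0.034], [0.4215, 0.2059, 0.034], [0.4668, 0.351, 0.034]] [0.4728 0.2703 0.034 ]
len 0.15062268544359228 0.05963257391184464 yaw of y axis -0.28345000869935033
side [[0.4673, 0.3506, 0.034], [0.4247, 0.2138, 0.034], [0.4841, 0.1939, 0.034], [0.5188, 0.3305, 0.034]] [0.4737 0.2722 0.034 ]
block (array([0.47354489, 0.27028641, 0.12549215]), [np.float64(0.0009753024467575714), np.float64(0.0009753024467574009)])
blue [ 0.4958 -0.2121  0.0776] [0.0017 0.0017] top@72+3: [ 0.4977 -0.2127  0.075 ] side [ 0.4948 -0.2095  0.075 ]
white1 [ 0.4349 -0.222   0.0794] [0.0002 0.0002] top@72+3: [ 0.4353 -0.2226  0.075 ] side [ 0.4354 -0.2179  0.075 ]
white2 [ 0.5087 -0.3197  0.0799] [0.0008 0.0008] top@72+3: [ 0.5099 -0.3207  0.075 ] side [ 0.5093 -0.3156  0.075 ]
black [ 0.4557 -0.3285  0.0762] [0.0001 0.0001] top@72+3: [ 0.4559 -0.3287  0.075 ] side [ 0.4558 -0.3275  0.075 ]
```

View pics/s5.png

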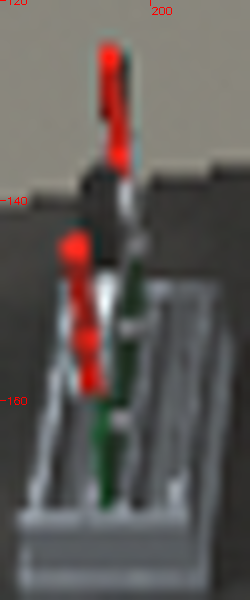

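```bash
cat > f3.py <<'E'
from ov import *
th=-.287; n=np.array([np.cos(th),np.sin(th),0]); yv=np.array([-np.sin(th),np.cos(th),0]); c=np.array([.4735,.271,.010])
for p in[(137,243),(129,327),(120,418),(88,385),(75,245),(118,160),(107,52),(98,225),(105,505)]:
    o,d=ray(px(185,120,10,p),*S)
    for off in(.003,):
        X=o+d*(np.dot(c+n*off-o,n)/np.dot(d,n)); print(p,"y",round(float((X-c)@yv),4),"z",round(float(X[2]-.01),4))
E
python3 f3.py
python3 - <<'E'
import sys; sys.path.insert(0,'.')
from h import *
im=cv2.imread('pics/side0_raw.png')[125:176,180:212]; g=np.clip(255*(im/255.)**.6,0,255).astype(np.uint8)
cv2.imwrite('pics/s6.png',cv2.resize(g,None,fx=11,fy=11,interpolation=cv2.INTER_NEAREST))
E
```

```text
(137, 243) y 0.039 z 0.0628
(129, 327) y -0.0027 z 0.0548
(120, 418) y -0.047 z 0.0469
(88, 385) y -0.1058 z 0.0998
(75, 245) y -0.0981 z 0.1473
(118, 160) y 0.0154 z 0.1106
(107, 52) y 0.0178 z 0.151
(98, 225) y -0.0461 z 0.1226
(105, 505) y -0.1008 z 0.0492
```

View pics/s6.png

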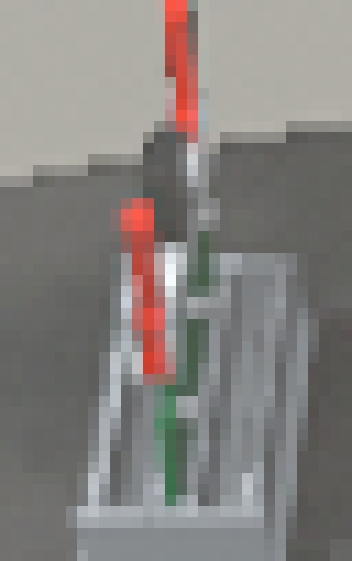

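```bash
cat >> f3.py <<'E'
print('proj')
print([px(185,120,10,p).round(1).tolist() for p in[(137,243),(129,327),(120,418)]])
for off in(.004,.008,-.004,-.008):
  for z in(.026,.05):
    print(off,z,[proj(c+n*off+yv*y+[0,0,z],*S)[0].round(1).tolist() for y in(.057,.038,.019,0,-.019,-.038,-.057)])
print('side crop of board: bottom corners', [proj(c+yv*y+[0,0,z],*S)[0].round(1).tolist() for y,z in((.065,0.024),(-.065,.024),(0,.111),(.0675,.127),(-.0675,.127))])
E
python3 f3.py | sed -n '/proj/,$p'
```

```text
proj
[[198.2, 143.8], [197.4, 152.2], [196.6, 161.4]]
0.004 0.026 [[199.9, 149.9], [199.5, 152.8], [199.0, 155.7], [198.6, 158.7], [198.1, 161.8], [197.7, 164.9], [197.2, 168.1]]
0.004 0.05 [[199.3, 144.2], [198.8, 147.1], [198.4, 150.0], [197.9, 153.0], [197.5, 156.0], [197.0, 159.1], [196.5, 162.3]]
0.008 0.026 [[201.0, 149.9], [200.6, 152.8], [200.2, 155.7], [199.7, 158.7], [199.3, 161.8], [198.8, 164.9], [198.4, 168.1]]
0.008 0.05 [[200.4, 144.2], [200.0, 147.1], [199.5, 150.0], [199.1, 152.9], [198.6, 156.0], [198.2, 159.1], [197.7, 162.2]]
-0.004 0.026 [[197.7, 150.0], [197.2, 152.8], [196.8, 155.8], [196.3, 158.8], [195.8, 161.8], [195.3, 165.0], [194.8, 168.2]]
-0.004 0.05 [[197.1, 144.3], [196.6, 147.1], [196.1, 150.0], [195.6, 153.0], [195.1, 156.1], [194.6, 159.2], [194.1, 162.3]]
-0.008 0.026 [[196.6, 150.0], [196.1, 152.9], [195.6, 155.8], [195.2, 158.8], [194.7, 161.9], [194.2, 165.0], [193.6, 168.2]]
-0.008 0.05 [[195.9, 144.3], [195.5, 147.2], [195.0, 150.1], [194.5, 153.0], [194.0, 156.1], [193.5, 159.2], [192.9, 162.3]]
side crop of board: bottom corners [[199.0, 149.2], [195.9, 170.0], [195.1, 137.8], [196.3, 123.8], [192.7, 144.4]]
```

```bash
cat > f4.py <<'E'
from ov import *
print(tri([((318,151),*T),((297,103),*S)])); print(tri([((304.5,181),*T),((291,208),*S)]))
print('right bottom', atz((452,182),.1,*T), atz((510,155),.4,*T))
for z in(.1,.2,.3): print(z,atz((304.5,181),z,*T),atz((452,182),z,*T))
E
python3 f4.py; python3 -c "
from h import *
crop('side0',270,80,512,384,2,'s7');crop('top0',290,130,450,250,5,'t7')"
```

```text
(array([ 0.6462742 , -0.20253055,  0.44776939]), [np.float64(0.014514272448014728), np.float64(0.014514272448014844)])
(array([ 0.62917826, -0.20096118,  0.15112518]), [np.float64(0.002746522309265272), np.float64(0.0027465223092652978)])
right bottom [ 0.61580261 -0.7312222   0.1       ] [ 0.64308884 -0.77161895  0.4       ]
0.1 [ 0.63514258 -0.20627451  0.1       ] [ 0.61580261 -0.7312222   0.1       ]
0.2 [ 0.61819227 -0.19445961  0.2       ] [ 0.60007421 -0.68624085  0.2       ]
0.3 [ 0.60124196 -0.18264471  0.3       ] [ 0.58434581 -0.64125949  0.3       ]
```

View pics/t7.png

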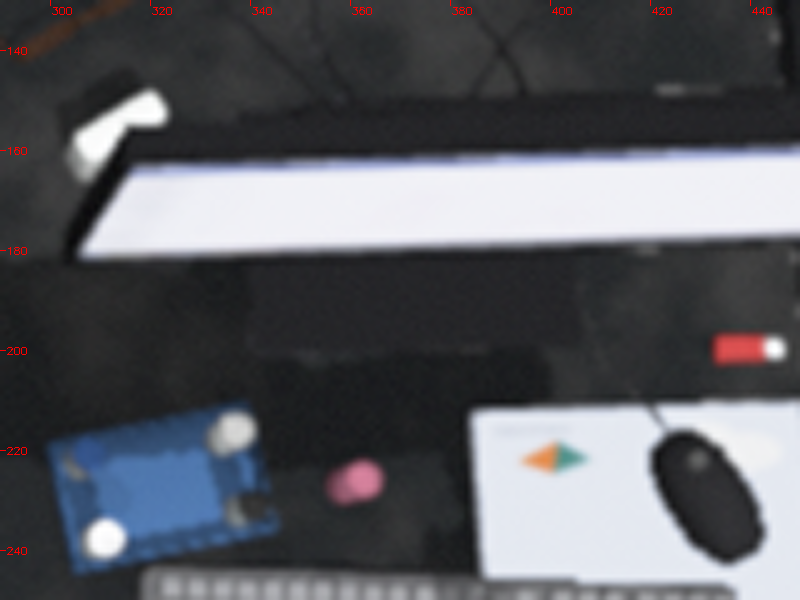

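```bash
cat >> h.py <<'E'
from scipy.spatial.transform import Rotation as Ro
def down(yaw):
    z=np.array([np.cos(yaw),np.sin(yaw),0]); y=np.array([0,0,-1.]); x=np.cross(y,z)
    return Ro.from_matrix(np.c_[x,y,z]).as_quat()
RX,RY,RTH=.5439,.0376,.183
def rd(x,y):
    c,s=np.cos(RTH),np.sin(RTH); return np.array([RX+c*x-s*y,RY+s*x+c*y])
WY=[.076,.038,0,-.038,-.076]
def wf():
    o=get_obs(); return np.array(o["wrist_force"]),o["time_s"],np.array(o["position"])
E
python3 - <<'E'
from h import *
o=get_obs(); R=Ro.from_quat(o['orientation']).as_matrix(); print(R.round(3))
V={'blue':(.4955,-.2115),'w1':(.435,-.221),'w2':(.5092,-.3190),'blk':(.4557,-.3283)}
def show(n,p,z,yaw):
    j=kinematics.solve_ik([p[0],p[1],z],down(yaw)); print(n,round(yaw,2),None if j is None else np.round(j,2))
for n,p in V.items():
    for yaw in(RTH-np.pi,RTH-np.pi/2,RTH,RTH+np.pi/2): show(n,p,.05,yaw)
for i in range(5):
    for yaw in(RTH,RTH+np.pi): show('well%d'%i,rd(-.055,WY[i]),.07,yaw)
for yaw in(-.287,-.287+np.pi): show('stand',(.4735,.271),.13,yaw)
for yaw in(RTH,RTH+np.pi): show('seat',rd(.03,0),.2,yaw)
E
```

```text
[[-0.924 -0.001  0.382]
 [-0.382  0.001 -0.924]
 [ 0.    -1.    -0.001]]
blue -2.96 [-0.41  0.49  1.96 -0.    0.69  2.55]
blue -1.39 [-0.41  0.49  1.96 -0.    0.69  0.98]
blue 0.18 [-0.41  0.49  1.96  0.    0.69 -0.59]
blue 1.75 [-0.41  0.49  1.96 -0.    0.69 -2.16]
w1 -2.96 [-0.47  0.44  2.07 -0.    0.64  2.49]
w1 -1.39 [-0.47  0.44  2.07 -0.    0.64  0.91]
w1 0.18 [-0.47  0.44  2.07  0.    0.64 -0.66]
w1 1.75 [-0.47  0.44  2.07 -0.    0.64 -2.23]
w2 -2.96 [-0.56  0.56  1.82 -0.    0.76  2.4 ]
w2 -1.39 [-0.56  0.56  1.82 -0.    0.76  0.83]
w2 0.18 [-0.56  0.56  1.82  0.    0.76 -0.75]
w2 1.75 [-0.56  0.56  1.82 -0.    0.76 -2.32]
blk -2.96 [-0.63  0.52  1.91 -0.    0.71  2.33]
blk -1.39 [-0.63  0.52  1.91 -0.    0.71  0.76]
blk 0.18 [-0.63  0.52  1.91  0.    0.71 -0.81]
blk 1.75 [-0.63  0.52  1.91 -0.    0.71 -2.38]
well0 0.18 [0.21 0.4  2.06 0.   0.68 0.03]
well0 3.32 None
well1 0.18 [ 0.13  0.4   2.06  0.    0.68 -0.05]
well1 3.32 None
well2 0.18 [ 0.05  0.41  2.05  0.    0.68 -0.13]
well2 3.32 [ 0.05  0.41  2.05 -0.    0.68  3.01]
well3 0.18 [-0.02  0.41  2.04  0.    0.69 -0.21]
well3 3.32 [-0.02  0.41  2.04 -0.    0.69  2.94]
well4 0.18 [-0.1   0.42  2.02  0.    0.7  -0.28]
well4 3.32 [-0.1   0.42  2.02 -0.    0.7   2.86]
stand -0.29 [ 0.52  0.38  1.9  -0.    0.86  0.8 ]
stand 2.85 [ 0.52  0.38  1.9  -0.    0.86 -2.34]
seat 0.18 [ 0.07  0.33  1.79  0.    1.03 -0.11]
seat 3.32 None
```

```bash
cat > pick.py <<'E'
from h import *
V={'blue':(.4955,-.2115),'w1':(.435,-.221),'w2':(.5092,-.3190),'blk':(.4557,-.3283)}
def pick(n,zc=.12,op=.045):
    p=V[n]; t0=get_obs()['time_s']
    bot.reach([*p,zc],down(RTH-np.pi/2)); hand.move_gripper(op,20)
    bot.servo_line([*p,.049],velocity=.15)
    hand.move_gripper(.0,20); w1=get_obs()['gripper_width']; hand.move_gripper(op)
    bot.reach([*p,.049],down(RTH))
    hand.move_gripper(0,30); w2=get_obs()['gripper_width']
    bot.servo_line([*p,.12+.03],velocity=.15)
    print(n,'widths',round(w1,4),round(w2,4),'after lift',round(get_obs()['gripper_width'],4),'t',get_obs()['time_s']-t0,get_obs()['time_s'])
E
python3 - <<'E'
from pick import *
print(tri([((361-.5,225.5),*cal('top0')),((255,304),*cal('side0'))]))
p=V['blk']; t=get_obs()['time_s']
bot.reach([*p,.12],down(RTH-np.pi/2)); hand.move_gripper(.045,20); print(get_obs()['time_s']-t)
o=get_obs(); print(np.round(o['position'],4),o['gripper_width'])
for n in('top','side'): snap(n,n+'1')
crop('top1',280,170,400,260,6,'t8'); crop('side1',150,180,330,340,4,'s8')
E
```

```text
(array([ 0.47106546, -0.40140313,  0.07725066]), [np.float64(0.0008115020043824383), np.float64(0.0008115020043824459)])
1.8083
[ 0.4556 -0.3285  0.12  ] 0.04479411948274888
```

View pics/s8.png

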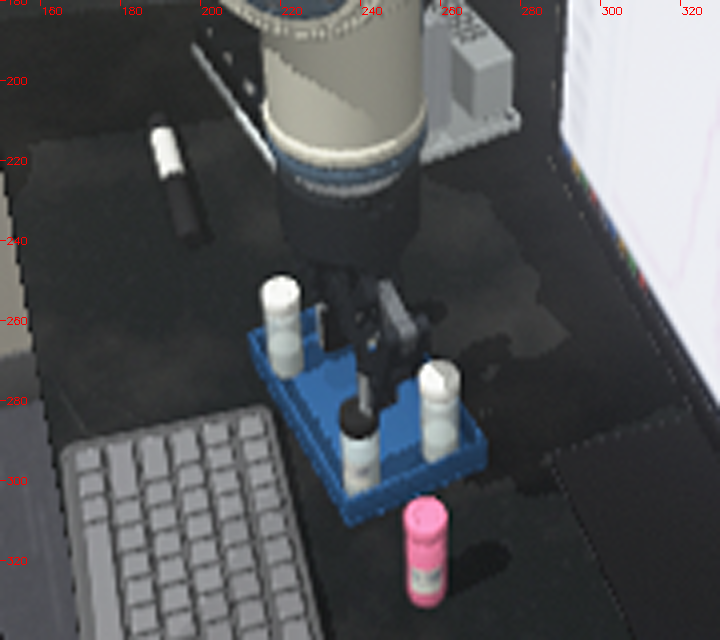

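View pics/t8.png

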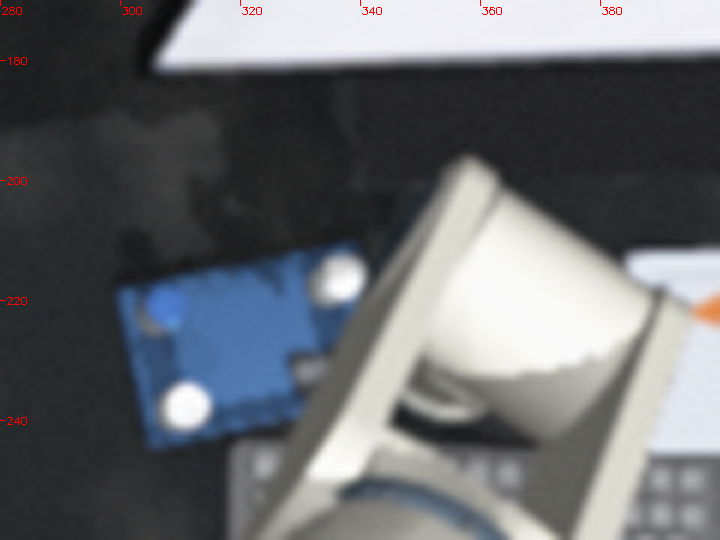

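Run:
```python
from pick import *
p=V['blk']
bot.servo_line([*p,.049],velocity=.12); print(wf()); snap('side','side2')
crop('side2',190,210,310,320,6,'s9')
```

```text
(array([0.2979021 , 0.52821131, 1.08732571]), 2.75, array([ 0.45599586, -0.32848297,  0.04934373]))
```

View pics/s9.png

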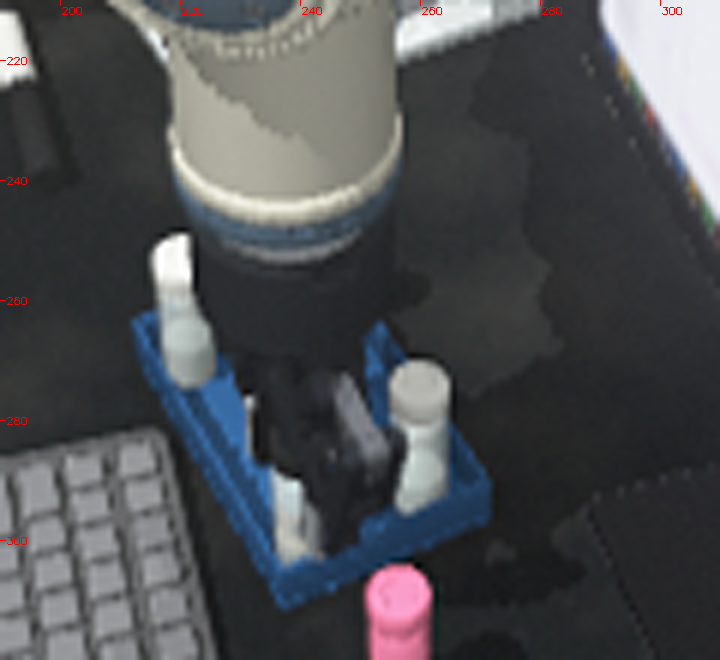

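Run:
```python
from pick import *
p=V['blk']
print([proj([p[0],p[1],z],*cal('side2'))[0].round(1) for z in(.003,.05,.075)])
hand.move_gripper(0,20); print(get_obs()['gripper_width'],wf()); snap('side','side3')
crop('side3',190,210,310,320,6,'s10')
```

```text
[array([240.6, 300.5]), array([240. , 288.3]), array([239.6, 281.5])]
0.02210119892384298 (array([-0.13909215,  0.9207713 ,  7.23789467]), 3.1167, array([ 0.45619593, -0.32864917,  0.04986133]))
```

View pics/s10.png

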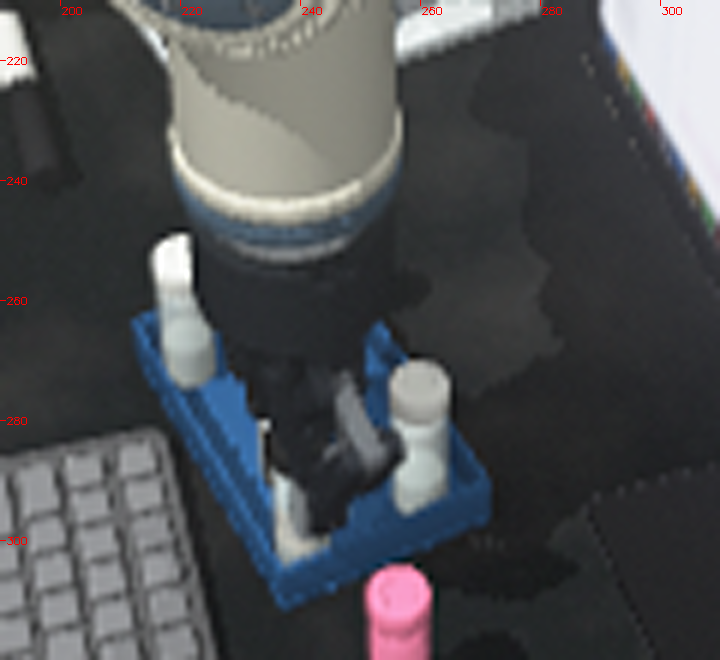

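Run:
```python
from pick import *
p=V['blk']
hand.move_gripper(.045); bot.servo_line([*p,.049],down(RTH),velocity=.1) if False else bot.reach([*p,.049],down(RTH))
print(wf()); hand.move_gripper(0,20); print(get_obs()['gripper_width'],wf())
hand.move_gripper(.0,30); print(get_obs()['gripper_width'])
bot.servo_line([*p,.15],velocity=.15); print(get_obs()['gripper_width'],wf()); snap('side','side4'); snap('top','top4')
crop('side4',190,210,310,320,6,'s11')
```

```text
(array([ 0.16262222, -0.14374197,  0.67263689]), 4.9167, array([ 0.45567877, -0.32830097,  0.04897293]))
0.02205864654914463 (array([ 0.36882206,  0.65395057, -0.26242056]), 5.2333, array([ 0.45568589, -0.32826986,  0.04897458]))
0.022042282900008422
0.022155590350959486 (array([-0.14570385, -0.57528138, -0.45090373]), 6.275, array([ 0.45527322, -0.32799541,  0.14937117]))
```

View pics/s11.png

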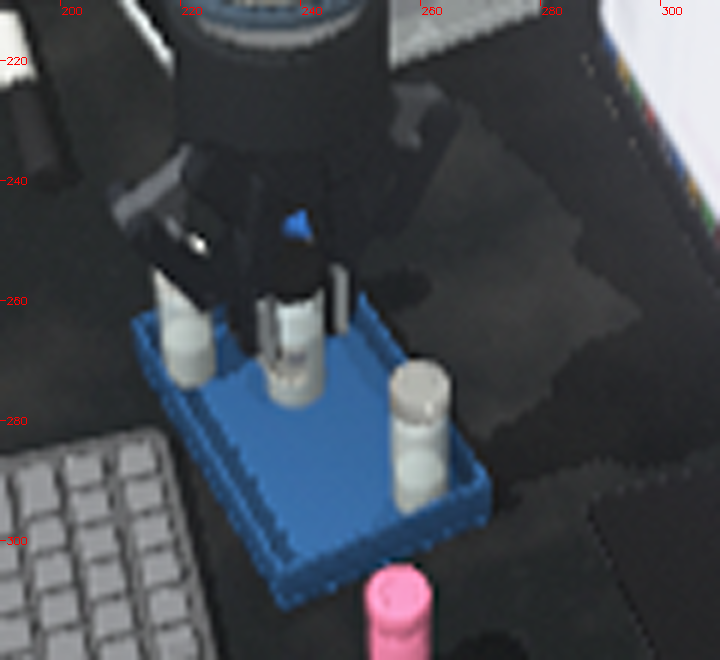

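Run:
```python
from h import *
w=rd(-.055,.076); bot.reach([*w,.15],down(RTH)); bot.servo_line([*w,.092],velocity=.15)
print(wf()); snap('side','side5'); snap('top','top5')
crop('side5',180,140,290,240,7,'s12');crop('top5',200,170,275,245,8,'t12')
```

```text
(array([ 0.27783956, -0.78249874,  1.2950723 ]), 8.4917, array([0.47620238, 0.10187452, 0.09209326]))
```

View pics/s12.png

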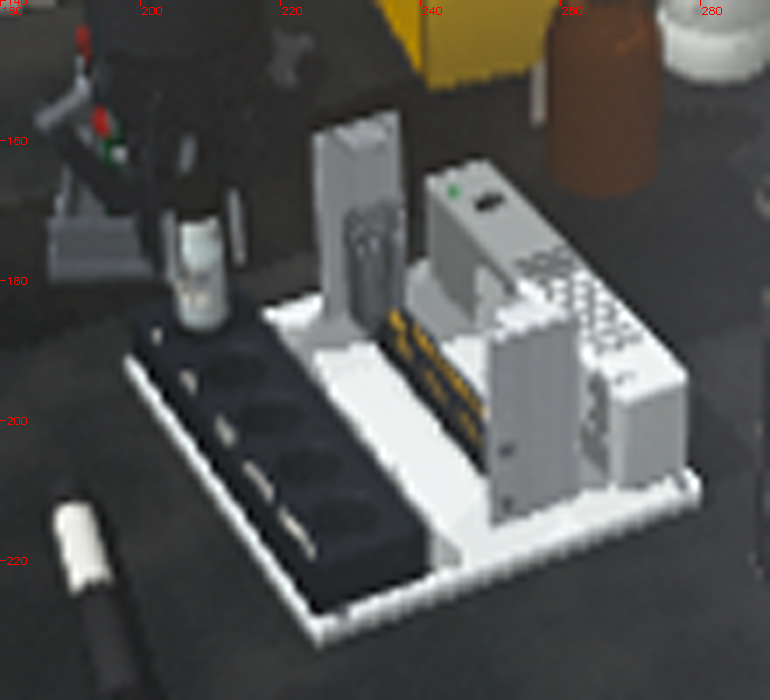

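View pics/t12.png

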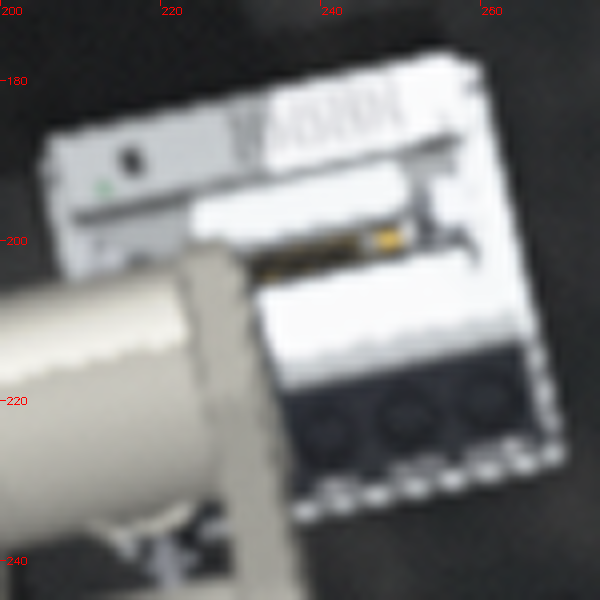

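Run:
```python
from ov import *
from h import rd,get_obs
K,V=cal('side5'); p=get_obs()['position']
f=lambda u:((u-[180,140]+.5)*7-.5).round(1)
print('foot',f(proj([p[0],p[1],.046],K,V)[0]),'vial left/right', f(proj([p[0]-.0115*.96,p[1]+.0115*.28,.08],K,V)[0]),f(proj([p[0]+.0115*.96,p[1]-.0115*.28,.08],K,V)[0]))
t=np.linspace(0,2*np.pi,60); e=f(proj(np.c_[p[0]+.0115*np.cos(t),p[1]+.0115*np.sin(t),0*t+.046],K,V)); print('ellipse',e.min(0),e.max(0))
for y in(.076,.038,0,-.038,-.076): print(y,f(proj([*rd(-.055,y),.04],K,V)[0]))
K,V=cal('top5'); g=lambda u:((u-[200,170]+.5)*8-.5).round(1)
for y in(0,-.038,-.076): print(y,g(proj([*rd(-.055,y),.04],K,V)[0]))
for fn,b,o in(('side5',(190,150,290,240),'e1'),('top5',(200,205,275,245),'e2')):
    im=cv2.imread(f'pics/{fn}_raw.png')[b[1]:b[3],b[0]:b[2]].astype(float); im=np.clip(im*4-60,0,255).astype(np.uint8)
    im=cv2.resize(im,None,fx=8,fy=8,interpolation=cv2.INTER_CUBIC)
    K,V=cal(fn)
    for y in(.038,0,-.038,-.076):
        q=proj([*rd(-.055,y),.04],K,V)[0]; q=((q-[b[0],b[1]]+.5)*8-.5).round().astype(int); cv2.drawMarker(im,tuple(int(v) for v in q),(0,0,255),0,12)
        e=proj(np.c_[rd(-.055,y)[0]+.0135*np.cos(t),rd(-.055,y)[1]+.0135*np.sin(t),0*t+.04],K,V);e=((e-[b[0],b[1]]+.5)*8-.5).round().astype(int);cv2.polylines(im,[e.reshape(-1,1,2)],True,(0,255,0),1)
    cv2.imwrite(f'pics/{o}.png',im)
```

```text
foot [204.7 311.4] vial left/right [173.1 251.7] [224.4 250.5]
ellipse [179.4 296.1] [230.  326.8]
0.076 [203.9 322.1]
0.038 [237.5 367.5]
0 [272.5 414.7]
-0.038 [309. 464.]
-0.076 [347.1 515.5]
0 [328.8 441.5]
-0.038 [409.9 424.1]
-0.076 [490.9 406.7]
```

View pics/e1.png

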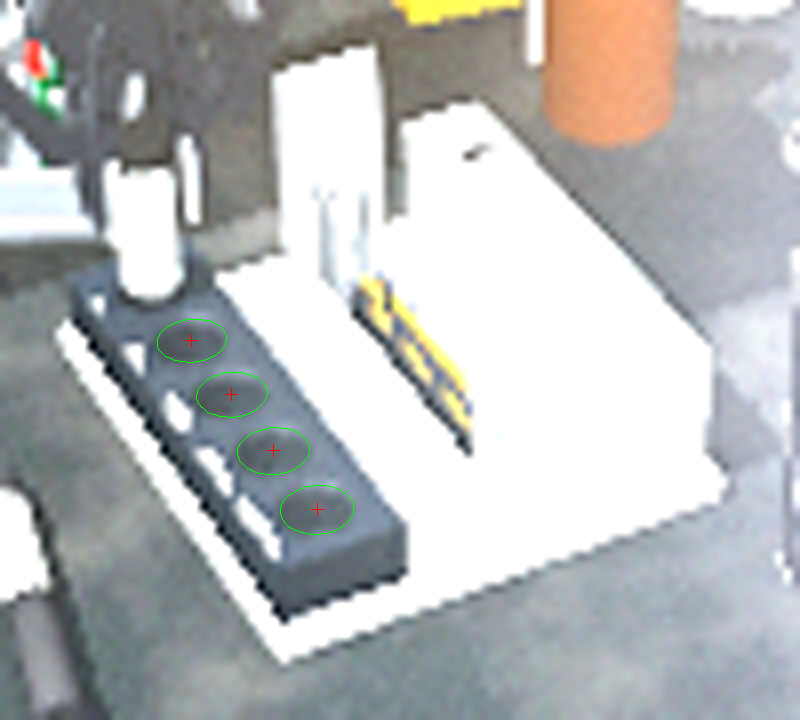

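View pics/e2.png

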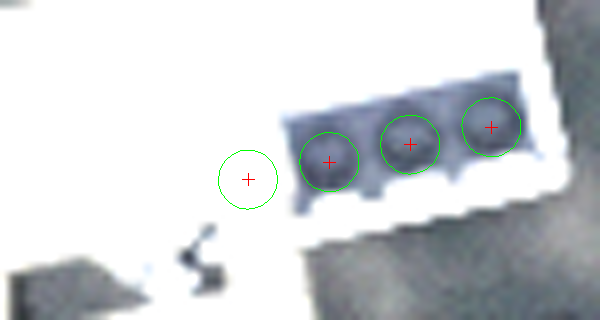

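```bash
cat > ins.py <<'E'
from h import *
def lower(w,z0,z1,step=.004,fmax=5,vel=.08,quiet=False):
    f0=wf()[0]; log=[]
    z=z0
    while z>z1+1e-6:
        z=max(z-step,z1); bot.servo_line([*w,z],velocity=vel); f,t,p=wf(); d=f-f0
        log.append((round(z,3),*d.round(1)))
        if abs(d[2])>fmax: 
            print('contact',log[-3:]); return z,False
    if not quiet: print(log[-3:])
    return z,True
E
python3 - <<'E'
from ins import *
w=rd(-.055,.076); print(lower(w,.092,.064)); print(wf()); snap('side','side6'); crop('side6',180,140,290,240,7,'s13')
E
```

```text
[(0.072, np.float64(0.1), np.float64(4.4), np.float64(-1.4)), (0.068, np.float64(1.6), np.float64(5.3), np.float64(-1.5)), (0.064, np.float64(0.4), np.float64(6.2), np.float64(-0.1))]
(0.064, True)
(array([ 0.05589679,  5.93814447, -0.69899913]), 10.3417, array([0.47624773, 0.10248194, 0.06394013]))
```

View pics/s13.png

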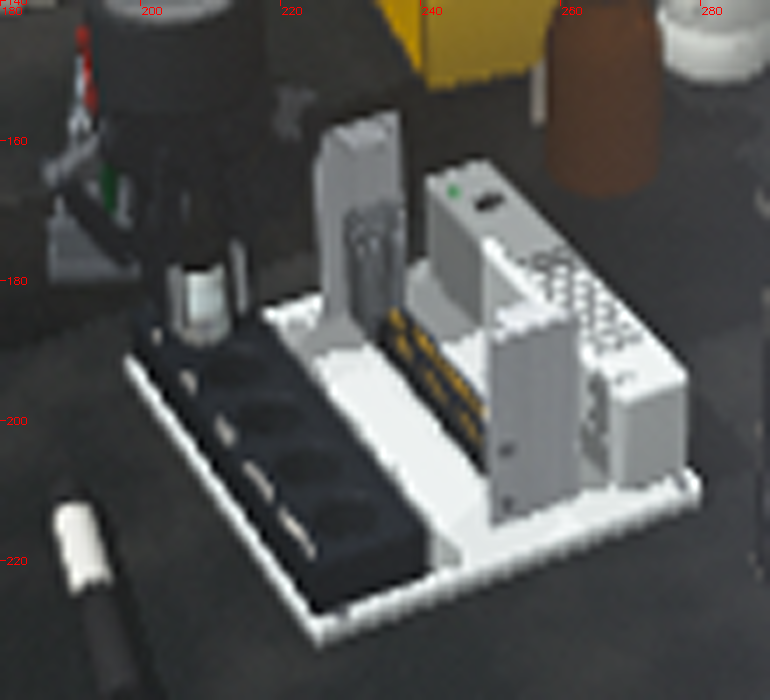

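Run:
```python
from ins import *
w=rd(-.055,.076)
c,s=np.cos(RTH),np.sin(RTH)
def fr():
    f,t,p=wf(); return np.round([c*f[0]+s*f[1],-s*f[0]+c*f[1],f[2]],1)
for dy in(.0015,.003,.0045,.006,.0075):
    q=w+dy*np.array([-s,c]); bot.servo_line([*q,.064],velocity=.05); f=fr(); print(dy,f)
    if f[1]<-3: break
print(wf())
```

```text
0.0015 [0.6 0.3 0.8]
0.003 [-0.6 -1.  -0.5]
0.0045 [-0.2 -1.3 -1.2]
0.006 [-0.6 -5.2  1.3]
(array([ 0.39654537, -5.23436147,  1.32770194]), 11.3917, array([0.47498082, 0.10760905, 0.06404261]))
```

Run:
```python
from ins import *
c,s=np.cos(RTH),np.sin(RTH); w=rd(-.055,.076)+.003*np.array([-s,c])
def fr():
    f,t,p=wf(); return np.round([c*f[0]+s*f[1],-s*f[0]+c*f[1],f[2]],1)
for sg in(1,-1):
  for dx in(0,.0015,.003,.0045):
    q=w+sg*dx*np.array([c,s]); bot.servo_line([*q,.064],velocity=.05); f=fr(); print(sg*dx,f)
    if abs(f[0])>3: break
print(wf()[1])
```

```text
0 [ 0.3  0.3 -0.1]
0.0015 [ 0.3  0.9 -0.4]
0.003 [-2.7  0.   2. ]
0.0045 [-7.4  0.5  9. ]
0 [-0.4 -0.3 -0.6]
-0.0015 [ 0.6 -0.5  0.3]
-0.003 [ 3.8 -0.4 -2.5]
13.1417
```

```bash
sed -i 's/^RX,RY,RTH=.*/RX,RY,RTH=.54335,.04055,.183/' h.py
cat >> ins.py <<'E'
def release(w):
    bot.servo_line([*w,.063],velocity=.08); hand.move_gripper(.04); bot.servo_line([*w,.14],velocity=.25)
E
python3 - <<'E'
from ins import *; from pick import *
w=rd(-.055,.076); release(w); pick('blue'); snap('side','side7')
crop('side7',180,140,300,320,4,'s14')
E
```

```text
blue widths 0.0222 0.0221 after lift 0.0222 t 5.266599999999999 19.4333
```

View pics/s14.png

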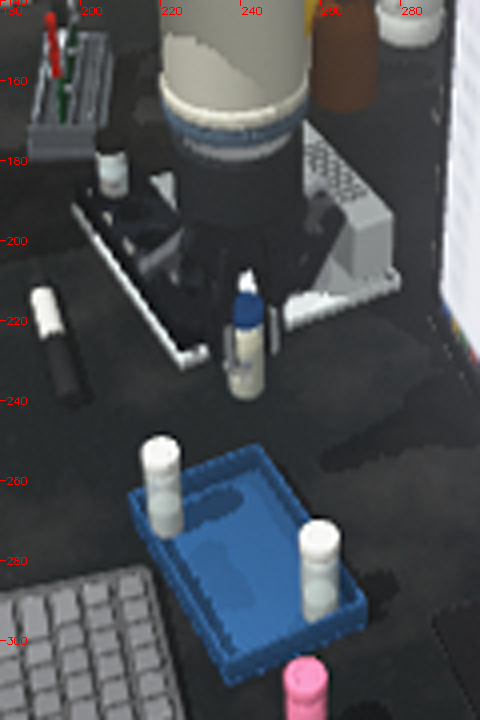

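```bash
cat >> ins.py <<'E'
from pick import pick
def place(i):
    w=rd(-.055,WY[i]); bot.reach([*w,.15],down(RTH)); bot.servo_line([*w,.092],velocity=.2)
    z,ok=lower(w,.092,.064,step=.007)
    f,t,p=wf(); print('place',i+1,ok,z,'F',f.round(1),t); return ok
E
python3 - <<'E'
from ins import *
ok=place(1)
if ok:
    release(rd(-.055,WY[1])); pick('w1')
    if place(2): release(rd(-.055,WY[2])); pick('w2')
snap('side','side8'); crop('side8',180,140,300,320,4,'s15')
E
```

```text
[(0.078, np.float64(0.6), np.float64(0.1), np.float64(0.3)), (0.071, np.float64(-0.5), np.float64(0.3), np.float64(1.1)), (0.064, np.float64(0.6), np.float64(0.3), np.float64(-0.5))]
place 2 True 0.064 F [ 0.2 -0.  -0.8] 22.0083
w1 widths 0.022 0.0222 after lift 0.0219 t 5.183399999999999 28.2167
[(0.078, np.float64(-0.9), np.float64(0.5), np.float64(-2.1)), (0.071, np.float64(-1.2), np.float64(0.8), np.float64(-0.4)), (0.064, np.float64(-1.1), np.float64(0.5), np.float64(-1.1))]
place 3 True 0.064 F [-0.2  0.4 -0.5] 30.6667
w2 widths 0.0223 0.0223 after lift 0.0223 t 5.3749999999999964 37.0667
```

View pics/s15.png

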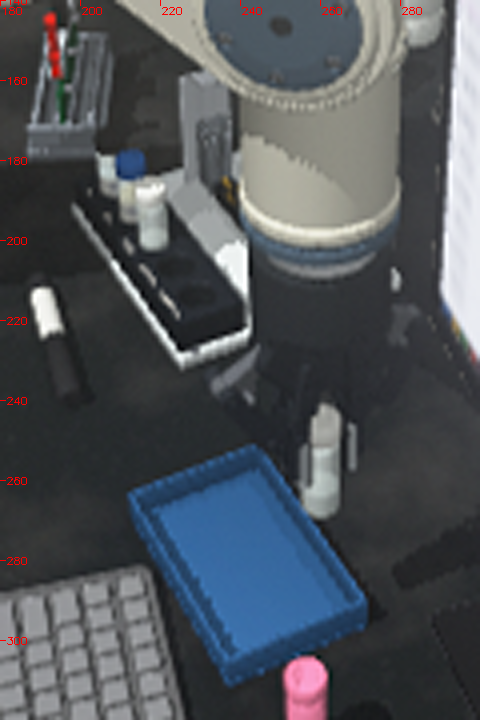

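Run:
```python
from ins import *
if place(3): release(rd(-.055,WY[3]))
bot.reach([.38,-.1,.35],down(RTH))
print(wf()[1])
snap('side','side9'); snap('top','top9'); crop('side9',175,105,295,235,6,'s16'); crop('top9',145,170,275,250,6,'t16'); crop('top9',145,205,205,250,12,'t17')
```

```text
[(0.078, np.float64(-0.2), np.float64(0.2), np.float64(1.0)), (0.071, np.float64(0.6), np.float64(-1.2), np.float64(0.9)), (0.064, np.float64(-0.2), np.float64(-0.4), np.float64(1.1))]
place 4 True 0.064 F [0.  0.5 0.2] 39.75
41.7833
```

View pics/s16.png

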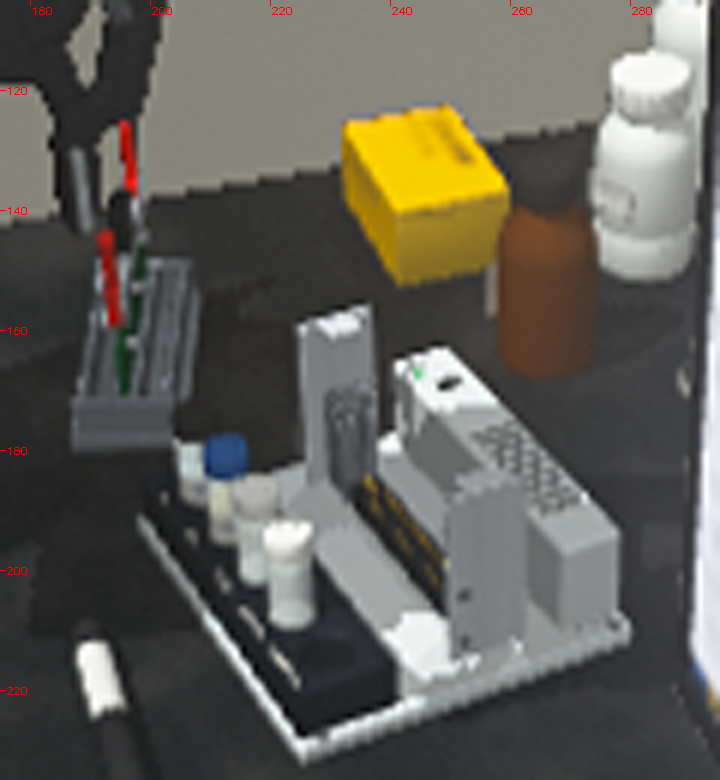

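View pics/t16.png

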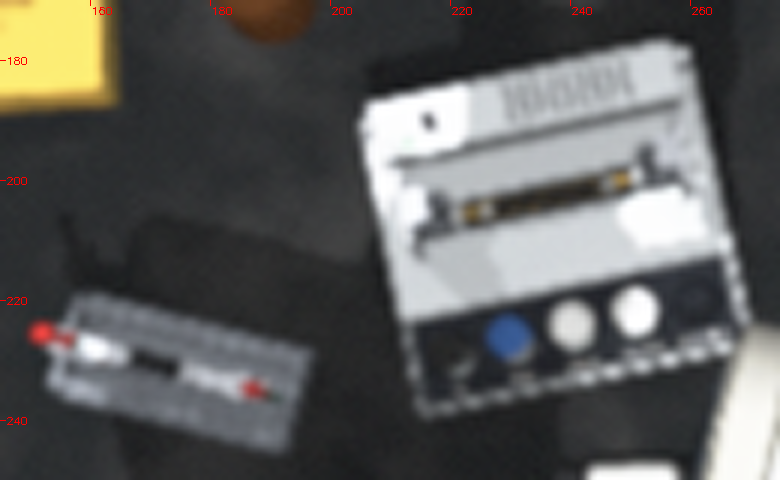

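View pics/t17.png

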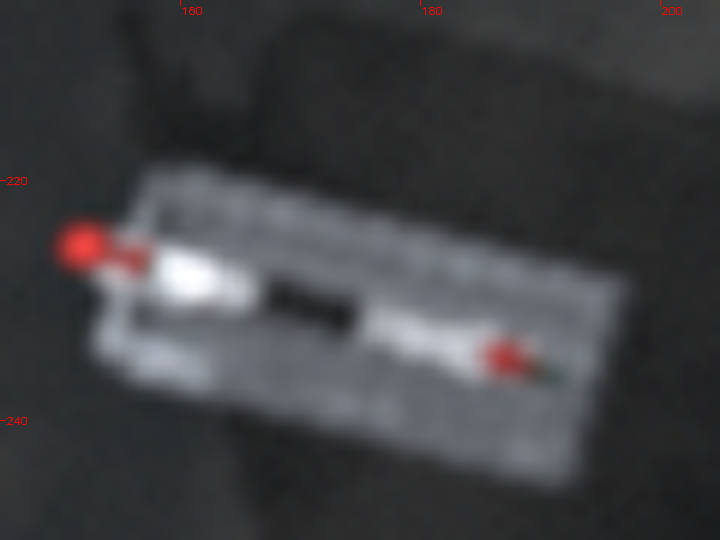

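Run:
```python
from h import *
a=[]
for k in('side0','side4','side6','side8','side9'):
    im=cv2.imread(f'pics/{k}_raw.png')[130:180,183:212]; g=np.clip(255*(im/255.)**.6,0,255).astype(np.uint8); a.append(cv2.resize(g,None,fx=11 if 0 else 5,fy=5*1,interpolation=cv2.INTER_NEAREST))
cv2.imwrite('pics/s17.png',np.hstack(a))
im=cv2.imread('pics/side9_raw.png')[130:180,183:212]; g=np.clip(255*(im/255.)**.6,0,255).astype(np.uint8)
cv2.imwrite('pics/s18.png',cv2.resize(g,None,fx=12,fy=12,interpolation=cv2.INTER_NEAREST))
```

```text
(no output)
```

View pics/s18.png

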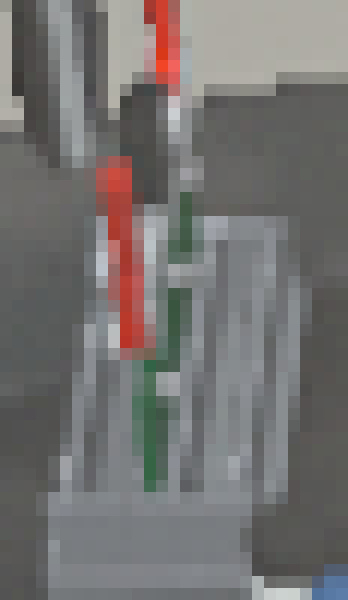

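View pics/s17.png

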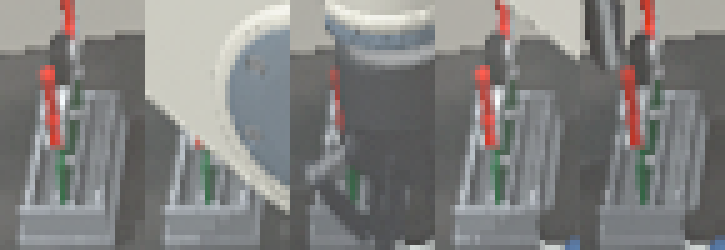

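```bash
cat > brd.py <<'E'
from ins import *
BX,BY,BTH=.473,.274,-.287
def dn(yaw,d): return (Ro.from_quat(down(yaw))*Ro.from_rotvec([0,0,d])).as_quat()
E
python3 - <<'E'
from brd import *
s=rd(.03,0); print(s)
for d in(.08,-.08,.12,-.12):
    for p,z,y in((( BX,BY),.111,BTH),((BX,BY),.111,BTH+np.pi/2),(s,.25,RTH),(s,.25,RTH-np.pi),(s,.12,RTH-np.pi),((.45,.15),.3,-1.7)):
        j=kinematics.solve_ik([*p,z],dn(y,d)); print(d,z,round(y,2),None if j is None else np.round(j,2))
E
```

```text
[0.57284907 0.04600941]
0.08 0.111 -0.29 [0.49 0.38 1.95 0.08 0.75 0.72]
0.08 0.111 1.28 [ 0.49  0.43  1.87  0.07  0.9  -0.84]
0.08 0.25 0.18 [ 0.03  0.28  1.74  0.09  1.14 -0.19]
0.08 0.25 -2.96 None
0.08 0.12 -2.96 None
0.08 0.3 -1.7 [ 0.34  0.02  1.93 -0.04  1.12  2.06]
-0.08 0.111 -0.29 [ 0.55  0.43  1.87 -0.07  0.9   0.89]
-0.08 0.111 1.28 [ 0.56  0.39  1.95 -0.09  0.75 -0.66]
-0.08 0.25 0.18 [ 0.12  0.27  1.75 -0.09  1.12 -0.02]
-0.08 0.25 -2.96 [0.03 0.28 1.74 0.09 1.14 2.95]
-0.08 0.12 -2.96 [0.03 0.43 1.84 0.1  0.88 2.93]
-0.08 0.3 -1.7 [0.3  0.1  1.84 0.03 1.27 1.98]
0.12 0.111 -0.29 [0.47 0.37 1.97 0.13 0.72 0.66]
0.12 0.111 1.28 [ 0.47  0.44  1.85  0.1   0.93 -0.88]
0.12 0.25 0.18 [ 0.01  0.28  1.73  0.13  1.15 -0.23]
0.12 0.25 -2.96 None
0.12 0.12 -2.96 None
0.12 0.3 -1.7 [ 0.36  0.    1.95 -0.06  1.08  2.08]
-0.12 0.111 -0.29 [ 0.57  0.45  1.85 -0.1   0.94  0.92]
-0.12 0.111 1.28 [ 0.58  0.38  1.97 -0.14  0.72 -0.61]
-0.12 0.25 0.18 [ 0.15  0.27  1.75 -0.13  1.12  0.02]
-0.12 0.25 -2.96 [0.01 0.28 1.73 0.13 1.15 2.91]
-0.12 0.12 -2.96 [0.01 0.44 1.84 0.15 0.89 2.87]
-0.12 0.3 -1.7 [0.29 0.12 1.82 0.05 1.31 1.97]
```

Run:
```python
from brd import *
bot.reach([BX,BY,.22],down(BTH+np.pi/2)); hand.move_gripper(.05,20)
bot.servo_line([BX,BY,.113],velocity=.15); print(wf())
snap('side','side10'); snap('top','top10'); crop('side10',165,100,265,190,7,'s20'); crop('top10',130,180,230,260,7,'t20')
```

```text
(array([-0.15952481, -0.24149613,  0.42382005]), 44.5167, array([0.4734734 , 0.27426278, 0.11364558]))
```

View pics/s20.png

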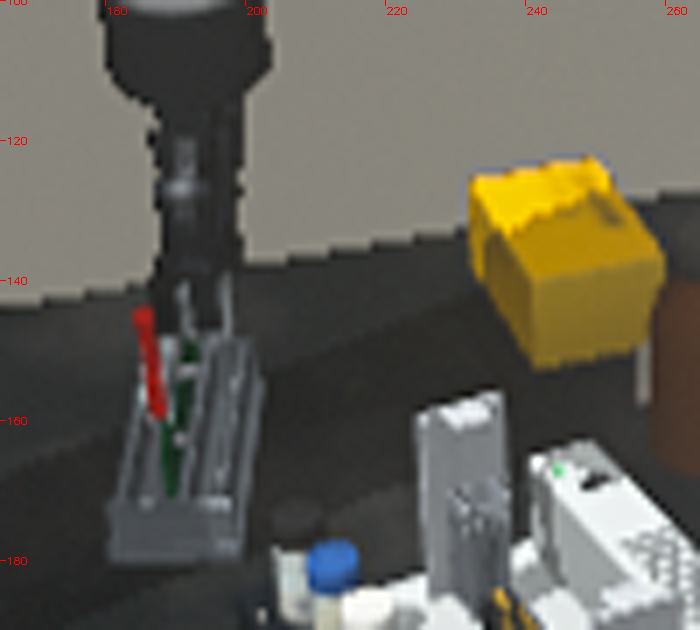

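Run:
```python
from brd import *
bot.servo_line([BX,BY,.22],velocity=.25); bot.reach([.38,-.05,.35],down(RTH)); print(wf())
snap('side','side11'); snap('top','top11'); crop('side11',170,110,220,185,8,'s21'); crop('top11',140,205,200,255,12,'t21')
```

```text
(array([ 0.47127139,  1.0517276 , -0.20832076]), 46.55, array([ 0.38026898, -0.04954125,  0.34948377]))
```

View pics/s21.png

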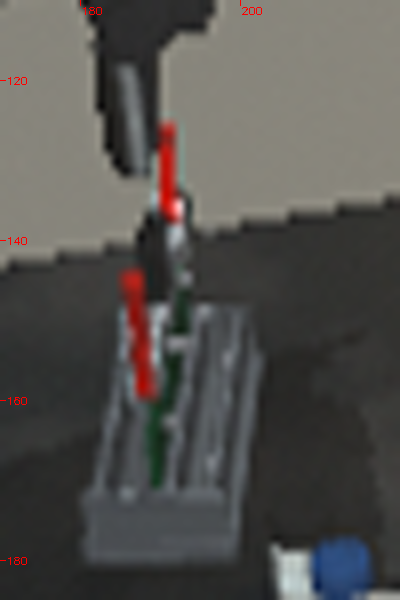

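View pics/t21.png

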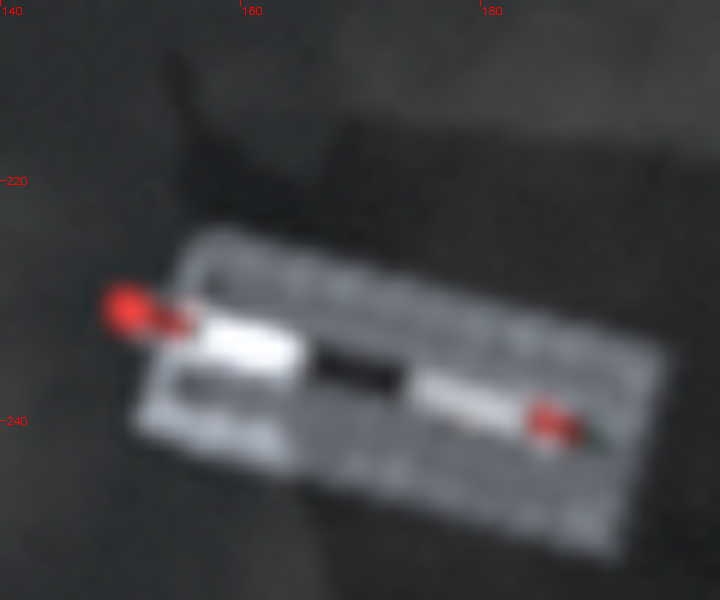

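```bash
cat > f5.py <<'E'
from fitr import *
C=np.array([atz(px(140,205,12,p),.034,*T) for p in[(203,232),(665,348),(620,557),(137,422)]])
print(C.round(4).tolist(),C.mean(0).round(4)); e=(C[1]-C[0]+C[2]-C[3])/2; print(np.linalg.norm(e),"yaw",np.arctan2(-e[1],-e[0])-np.pi/2)
h=[atz(px(140,205,12,p),.139,*T) for p in[(128,310),(553,425)]]; d=h[0]-h[1]; print('handles',np.round(h,4).tolist(),np.linalg.norm(d),'yaw',np.arctan2(d[1],d[0])-np.pi/2,'mid',((h[0]+h[1])/2).round(4))
print('block',atz(px(140,205,12,(358,370)),.121,*T).round(4))
print('old block',atz(px(145,205,12,(308,298)),.121,*T).round(4)); 
h=[atz(px(145,205,12,p),.139,*T) for p in[(85,245),(505,357)]]; d=h[0]-h[1]; print('old handles yaw',np.arctan2(d[1],d[0])-np.pi/2,'mid',((h[0]+h[1])/2).round(4))
for pr in[((128,310),(131,280)),((553,425),(166,130))]: pass
print('far handle tri',tri([(px(140,205,12,(128,310)),*T),(px(170,110,8,(166,130)),*S)]))
print('near handle tri',tri([(px(140,205,12,(553,425)),*T),(px(170,110,8,(130,278)),*S)]))
h=[atz(px(170,110,8,p),.139,*S) for p in[(166,130),(130,280)]]; d=h[0]-h[1]; print('side handles',np.round(h,4).tolist(),np.linalg.norm(d),'yaw',np.arctan2(d[1],d[0])-np.pi/2,'mid',((h[0]+h[1])/2).round(4))
E
python3 f5.py
```

```text
[[0.5026, 0.3378, 0.034], [0.4629, 0.1963, 0.034], [0.3998, 0.2107, 0.034], [0.445, 0.358, 0.034]] [0.4526 0.2757 0.034 ]
0.1504888803074492 yaw -0.285857448817052
handles [[0.4721, 0.3366, 0.139], [0.4357, 0.2149, 0.139]] 0.1270707733866015 yaw -0.29054645147258285 mid [0.4539 0.2757 0.139 ]
block [0.4541 0.274  0.121 ]
old block [0.4748 0.271  0.121 ]
old handles yaw -0.2874791476395526 mid [0.4729 0.2715 0.139 ]
far handle tri (array([0.47195505, 0.33843803, 0.13140038]), [np.float64(0.0007144675015604603), np.float64(0.0007144675015605195)])
near handle tri (array([0.43473096, 0.21541353, 0.13610437]), [np.float64(0.00114814339600857), np.float64(0.0011481433960085512)])
side handles [[0.4695, 0.3248, 0.139], [0.4328, 0.2092, 0.139]] 0.1212824314300997 yaw -0.3072328121161898 mid [0.4511 0.267  0.139 ]
```

```bash
sed -i 's/^BX.*/BX,BY,BTH=.4532,.2765,-.288/' brd.py
python3 - <<'E'
from brd import *
bot.reach([BX,BY,.22],down(BTH+np.pi/2)); hand.move_gripper(.05,20); bot.servo_line([BX,BY,.16],velocity=.2)
snap('side','side12'); snap('top','top12'); crop('side12',165,100,225,190,8,'s22')
print(wf())
E
```

```text
(array([ 0.09422743,  0.64230571, -0.67857244]), 48.7667, array([0.45410213, 0.27691097, 0.16140419]))
```

View pics/s22.png

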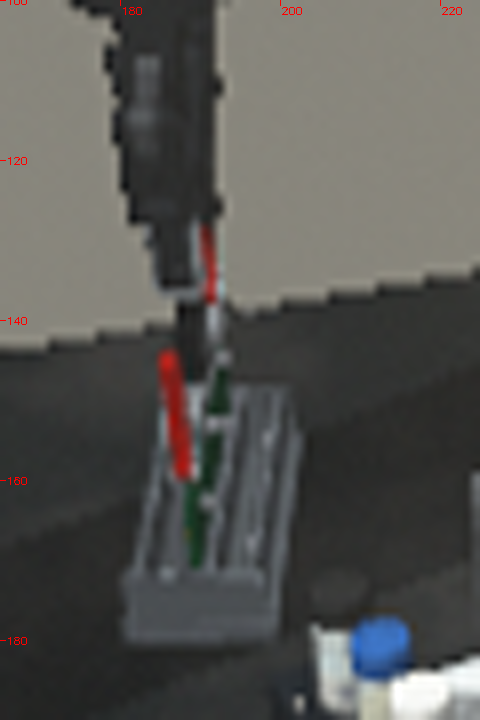

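Run:
```python
from brd import *
bot.servo_line([BX,BY,.115],velocity=.15); f,t,p=wf(); print(f.round(1),p.round(4))
hand.move_gripper(0,20); print('w',get_obs()['gripper_width'],wf()[0].round(1)); hand.move_gripper(.05)
bot.reach([BX,BY,.115],dn(BTH,-.06)); bot.servo_line([BX,BY,.111],velocity=.1); print(wf()[0].round(1))
hand.move_gripper(0,20);o=get_obs(); print('w',o['gripper_width'],wf()[0].round(1))
snap('side','side13');crop('side13',165,100,225,190,8,'s23'); print(o['time_s'])
```

```text
[-1.   0.2 -0.1] [0.4535 0.2767 0.1157]
w 0.02750260457358786 [1.1 2.1 6.8]
[0.4 0.8 0.1]
w 0.011666433797418902 [-2.8  2.   2.9]
52.0
```

View pics/s23.png

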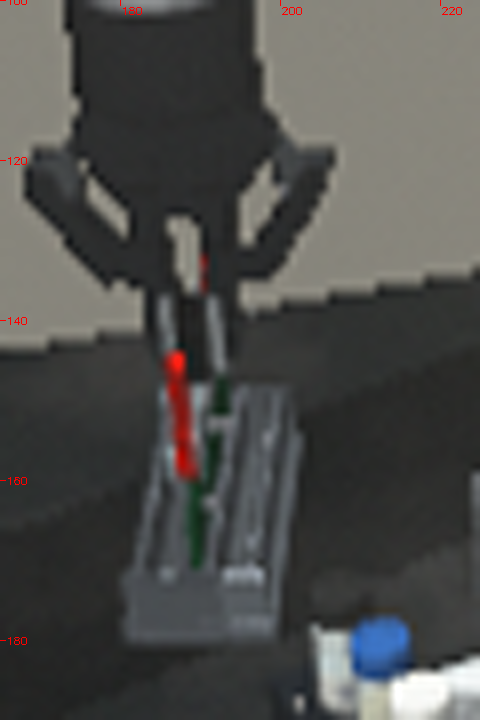

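Run:
```python
from brd import *
hand.move_gripper(0,60); bot.servo_line([BX,BY,.16],velocity=.06); print(wf()[0].round(1)); bot.servo_line([BX,BY,.25],velocity=.2); print(get_obs()['gripper_width'],wf()[0].round(1))
bot.reach([.42,.15,.27],dn(-1.6,-.06))
snap('side','side14');snap('top','top14');crop('side14',130,90,250,190,6,'s24'); print(wf()[1])
```

```text
[-0.3  0.3 -1.6]
0.01089694388517455 [-0.7 -0.1 -2.2]
54.9083
```

View pics/s24.png

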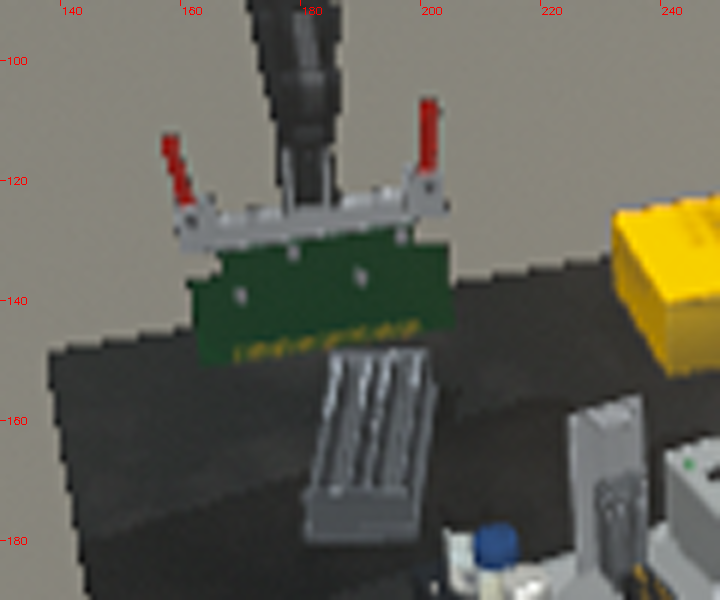

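Run:
```python
from brd import *
bot.reach([.42,.15,.27],dn(1.3,-.06))
snap('side','side15');snap('top','top15');crop('side15',130,90,250,190,6,'s25'); print(wf()[1])
```

```text
57.4083
```

View pics/s25.png

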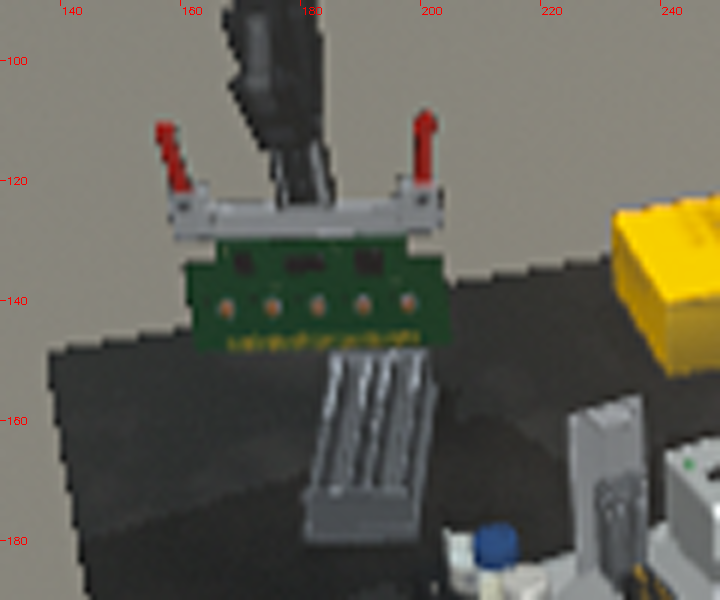

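Run:
```python
from brd import *
s=rd(.03,0); Q=dn(RTH,-.06)
bot.reach([*s,.25],Q); bot.servo_line([*s,.19],velocity=.15); print(wf())
snap('side','side16');snap('top','top16');crop('side16',180,110,290,230,6,'s26');crop('top16',190,165,280,240,8,'t26')
```

```text
(array([ 0.53672396,  0.41236408, -2.05790803]), 58.8, array([0.5728207 , 0.04657196, 0.19070537]))
```

View pics/s26.png

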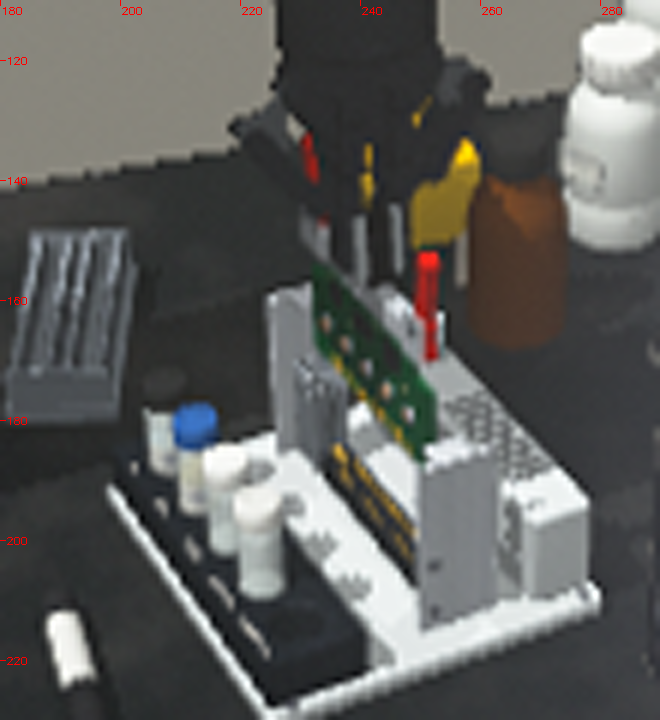

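View pics/t26.png

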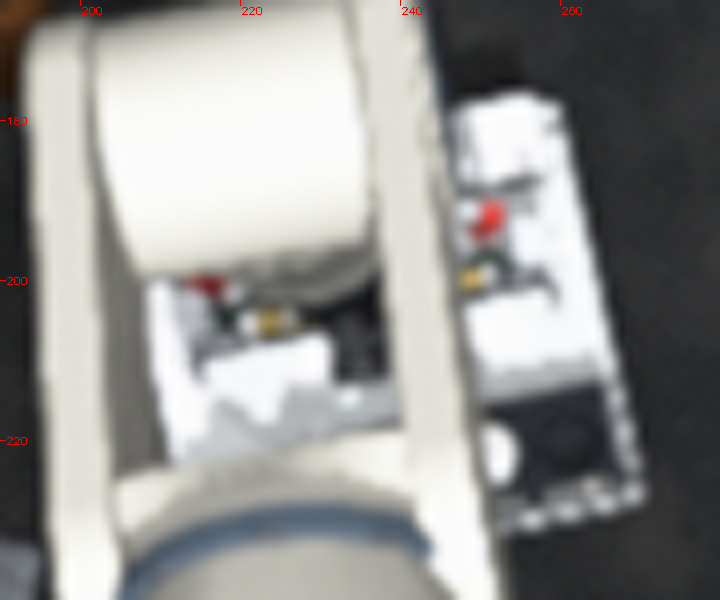

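```bash
cat > lw.py <<'E'
from brd import *
def fr():
    f,t,p=wf(); c,s=np.cos(RTH),np.sin(RTH); return np.array([c*f[0]+s*f[1],-s*f[0]+c*f[1],f[2]]),np.array(get_obs()['ft_torque'])
def low(z0,z1,step=.004,lim=6,dx=0,dy=0):
    f0,t0=fr(); z=z0
    while z>z1+1e-6:
        z=max(z-step,z1); bot.servo_line([*rd(.03+dx,dy),z],dn(RTH,-.06),velocity=.06)
        f,t=fr(); pz=get_obs()['position'][2]; print(round(z,4),round(pz,4),(f-f0).round(1),(t-t0).round(2))
        if f[2]-f0[2]>lim or np.abs(f-f0)[:2].max()>12: return z,False
    return z,True
E
python3 - <<'E'
from lw import *
print(low(.19,.150))
E
```

```text
0.186 0.1863 [ 0.5  0.4 -0.6] [-0.05  0.03  0.01]
0.182 0.1817 [-0.3  0.7 -0.9] [0.04 0.05 0.01]
0.178 0.1776 [ 0.3 -0.6 -1. ] [ 0.02 -0.03 -0.02]
0.174 0.1737 [ 0.5 -0.4 -1. ] [ 0.03 -0.01  0.02]
0.17 0.1697 [-0.7  0.8 -0.6] [0.02 0.06 0.01]
0.166 0.1658 [-0.2 -0.4 -1.2] [-0.01 -0.11  0.03]
0.162 0.1617 [ 1.2  0.7 -1.6] [-0.01 -0.17  0.06]
0.158 0.1578 [ 1.  -0.4 -0.9] [-0.   -0.28  0.07]
0.154 0.1538 [ 1.6  0.1 -1.7] [-0.03 -0.28  0.05]
0.15 0.1498 [ 1.5 -0.5 -2. ] [-0.04 -0.27  0.07]
(0.15, True)
```

Run:
```python
from lw import *
print(low(.150,.134)); print(low(.134,.122,step=.002,lim=4)); print(wf()[1])
snap('side','side17');snap('top','top17');crop('side17',180,110,290,230,6,'s27');crop('top17',190,165,280,240,8,'t27')
```

```text
0.146 0.1457 [-0.8  0.9  0.4] [-0.04 -0.04  0.02]
0.142 0.1417 [ 0.4 -0.4  0.1] [-0.03  0.01 -0.05]
0.138 0.1378 [ 0.7 -0.4  0.8] [ 0.01 -0.01  0.03]
0.134 0.1337 [ 0.4 -0.2 -0.1] [ 0.01 -0.07  0.02]
(0.134, True)
0.132 0.1319 [-0.2  0.2  0.2] [-0.04  0.05 -0.04]
0.13 0.1299 [-0.5 -0.2  0. ] [ 0.02  0.05 -0.02]
0.128 0.1283 [-2.1  0.6  6.2] [-0.03  0.28 -0.06]
(0.128, False)
63.15
```

View pics/s27.png

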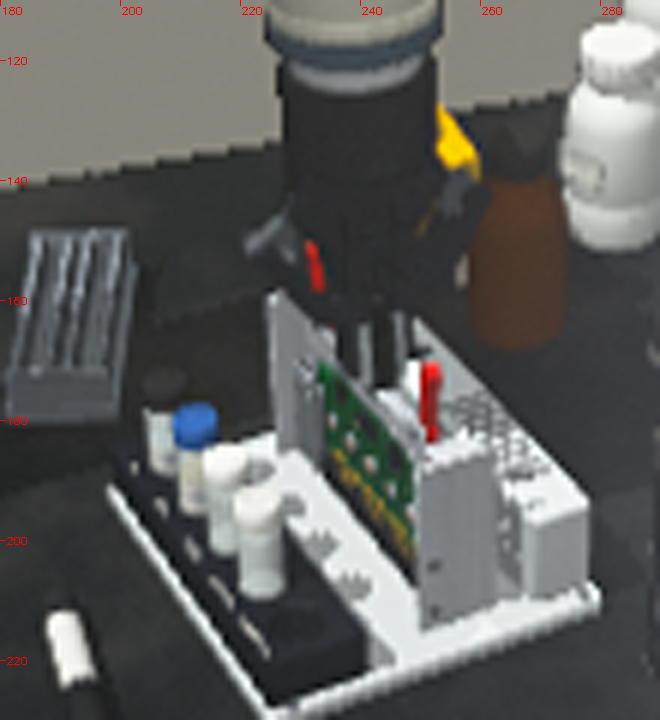

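Run:
```python
from lw import *
hand.move_gripper(.035); print(wf()[0].round(1)); s=rd(.03,0)
bot.servo_line([*s,.19],velocity=.12); bot.servo_line([*s,.26],velocity=.25); bot.reach([*rd(-.16,-.1),.32],down(RTH)); print(wf()[1], bot and atz((187,166),.128,*cal('top0')))
snap('side','side18');snap('top','top18');crop('side18',180,130,290,240,7,'s28');crop('top18',195,165,275,240,9,'t28')
```

```text
[-0.7  0.4  0.1]
65.6 [0.69655797 0.20944484 0.128     ]
```

View pics/s28.png

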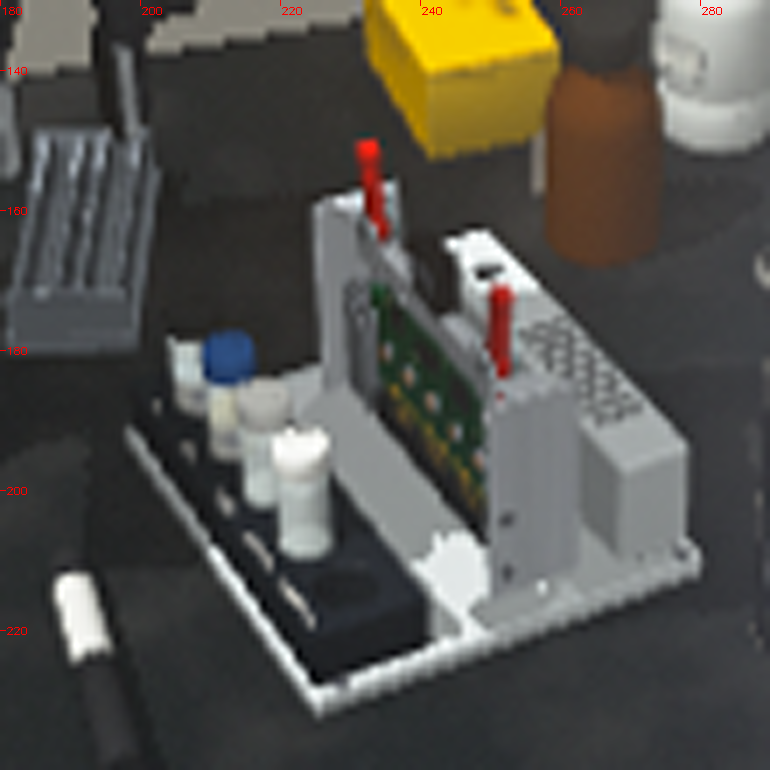

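View pics/t28.png

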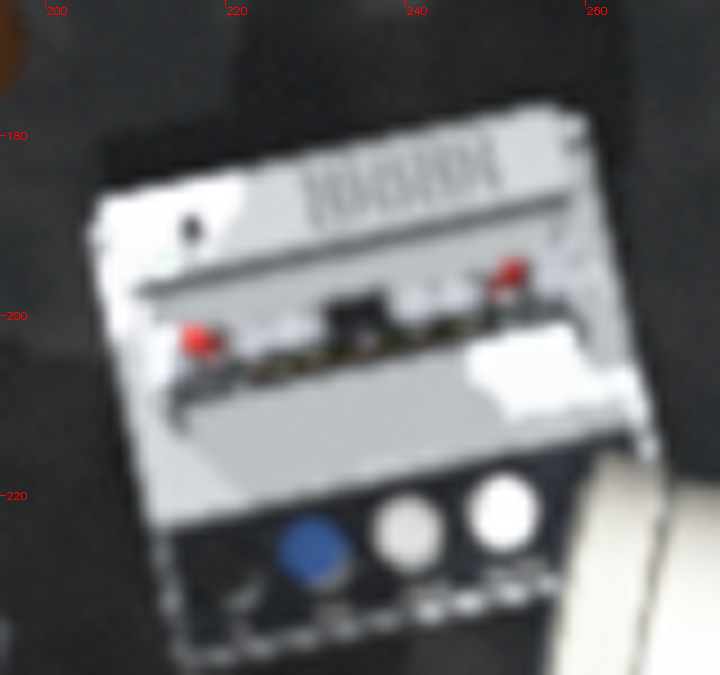

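Run:
```python
from fitr import *
q=(.5439,.0376,.183)
for c,o,s,fn in((S,(180,130),7,'side'),(T,(195,165),9,'top')):
    for P in((.03,.0674,.155),(.03,-.0674,.155),(.03,.058,.114),(.03,-.058,.114),(.03,0,.139)):
        print(fn,P,((proj(tow(P,*q),*c)[0]-o+.5)*s-.5).round(0))
```

```text
side (0.03, 0.0674, 0.155) [369. 139.]
side (0.03, -0.0674, 0.155) [513. 295.]
side (0.03, 0.058, 0.114) [382. 226.]
side (0.03, -0.058, 0.114) [503. 363.]
side (0.03, 0, 0.139) [439. 245.]
top (0.03, 0.0674, 0.155) [187. 339.]
top (0.03, -0.0674, 0.155) [532. 265.]
top (0.03, 0.058, 0.114) [219. 347.]
top (0.03, -0.058, 0.114) [509. 285.]
top (0.03, 0, 0.139) [362. 308.]
```

```bash
cat > lev.py <<'E'
from lw import *
def corner(phi,r,hz,t=.004):
    p=np.deg2rad(phi); return .058-r*np.cos(p)+t*np.sin(p), hz+r*np.sin(p)+t*np.cos(p)
def tcp(side,yc,zt): return [*rd(.03,side*(yc+.011)),zt+.017]
def fold(side,phis,r=.032,lim=30,fr_v=.08):
    f0,_=fr()
    for ph in phis:
        th=np.deg2rad(ph-20); hz=.108+.006*np.clip(th/.6,0,1)
        y,z=corner(ph,r,hz); bot.servo_line(tcp(side,y,z),down(RTH),velocity=fr_v)
        f,t=fr(); f=f-f0; print(ph,round(y,4),round(z,4),f.round(1))
        if np.abs(f).max()>lim: print('LIMIT'); return ph
    return None
E
python3 - <<'E'
from lev import *
hand.move_gripper(0,20)
bot.reach(tcp(1,.090,.20),down(RTH)); bot.servo_line(tcp(1,.090,.142),velocity=.15)
snap('side','side19'); crop('side19',180,110,290,240,6,'s29'); print(wf())
fold(1,range(110,60,-7))
snap('side','side20'); crop('side20',180,110,290,240,6,'s30'); print(wf()[1])
E
```

```text
(array([ 1.00205156, -0.52629295, -0.31438849]), 67.85, array([0.55522125, 0.1449792 , 0.16024608]))
110 0.0727 0.1427 [-2.1  0.8  0.3]
103 0.0691 0.1443 [-1.6  0.5  0.5]
96 0.0653 0.1454 [-1.1  1.1  0.2]
89 0.0614 0.1461 [-2.2  1.2 -0.1]
82 0.0575 0.1462 [-1.4  0.8  0.9]
75 0.0536 0.1459 [-1.9  1.   0.1]
68 0.0497 0.1452 [-1.6  0.2 -0.6]
61 0.046 0.1439 [-0.4 -0.1  0.3]
70.0167
```

View pics/s29.png

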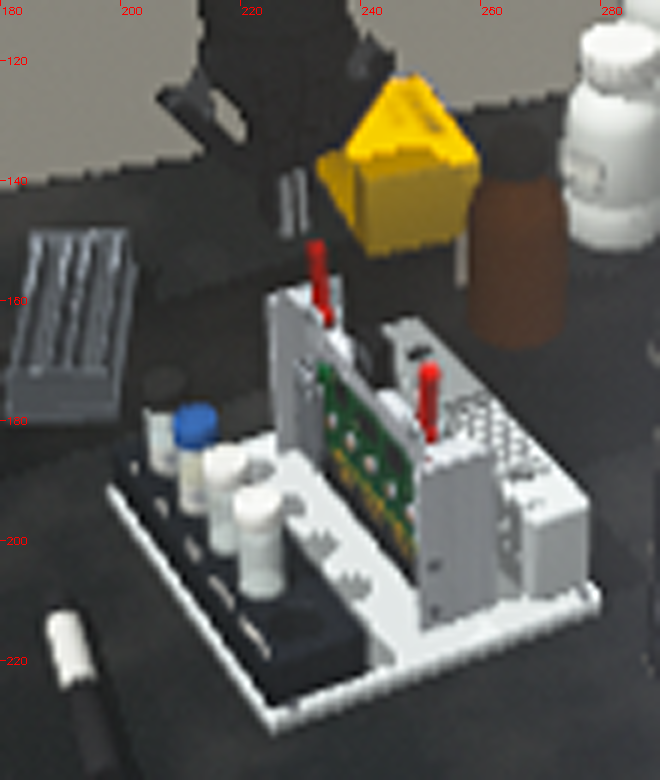

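View pics/s30.png

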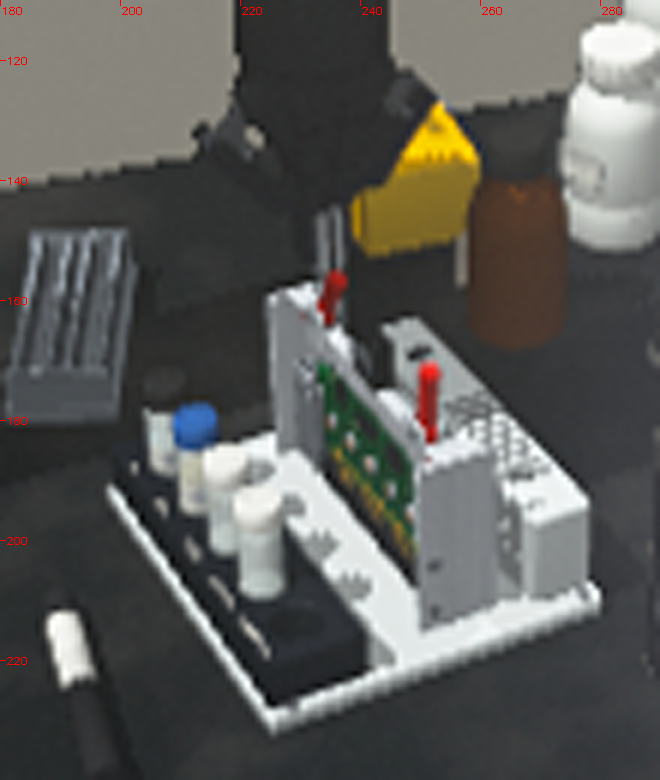

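Run:
```python
from lev import *
fold(1,[55,49,43,38,33,28,24,20],lim=30)
snap('side','side21'); crop('side21',180,110,290,240,6,'s31'); print(wf()[1])
```

```text
55 0.0429 0.1425 [ 0.   0.  -0.2]
49 0.04 0.1398 [0.3 0.3 1.1]
43 0.0373 0.1368 [-0.9  0.5  0.2]
38 0.0352 0.134 [-1.   1.3  1.4]
33 0.0333 0.1311 [-0.9  0.8  0.9]
28 0.0316 0.128 [0.3 2.1 1.2]
24 0.0304 0.1254 [-1.   2.5  0.5]
20 0.0293 0.1227 [-0.8  3.6  2.1]
72.0667
```

View pics/s31.png

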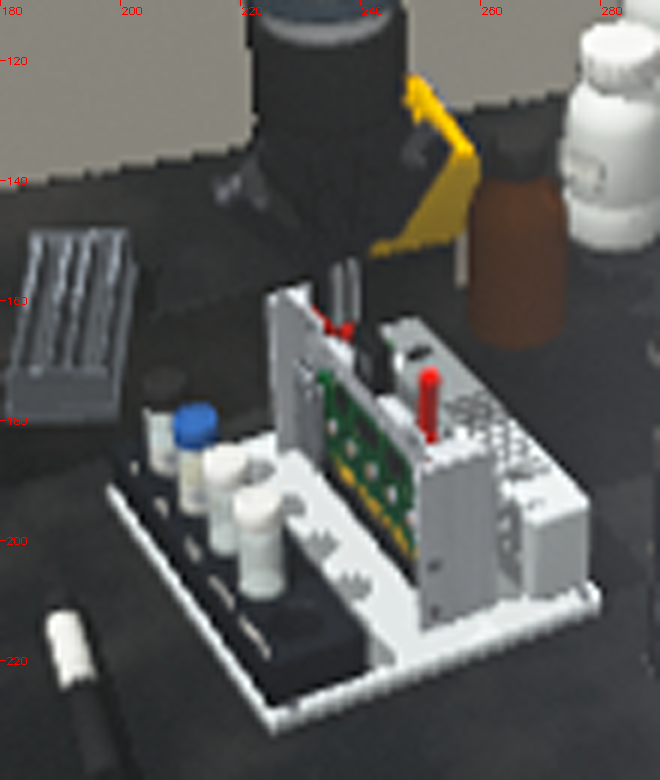

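```bash
cat >> lev.py <<'E'
def press(side,y,z0,z1,step=.0015,lim=22):
    z=z0
    while z>z1+1e-6:
        z-=step; bot.servo_line(tcp(side,y,z),down(RTH),velocity=.04); f,_=fr(); p=get_obs()['position']; print(round(z,4),round(p[2]-.017,4),f.round(1))
        if f[2]>lim: print('stop'); break
E
python3 - <<'E'
from lev import *
press(1,.0293,.1227,.1107)
snap('side','side22'); crop('side22',180,110,290,240,6,'s32'); print(wf()[1])
E
```

```text
0.1212 0.1218 [-0.1  2.7  5.9]
0.1197 0.1212 [-0.4  1.3 12.8]
0.1182 0.1207 [ 0.2  1.4 18.5]
0.1167 0.1203 [ 0.4  0.9 24.4]
stop
73.1167
```

View pics/s32.png

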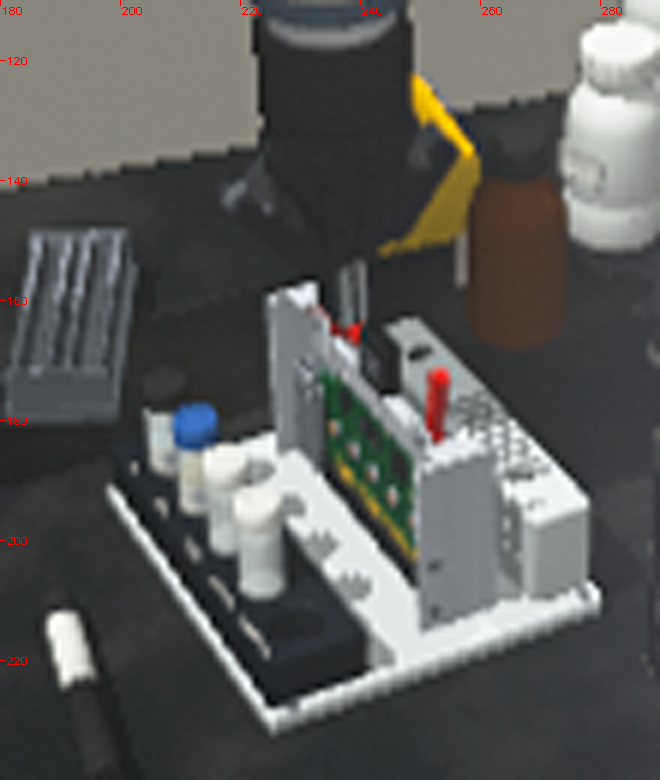

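Run:
```python
from lev import *
bot.servo_line(tcp(1,.0293,.20),velocity=.2)
bot.reach(tcp(-1,.090,.20),down(RTH)); bot.servo_line(tcp(-1,.090,.142),velocity=.15)
fold(-1,[110,100,90,80,70,61,55,49,43,38,33,28,24,20])
press(-1,.0293,.1227,.1107)
snap('side','side23'); snap('top','top23');crop('side23',180,110,290,240,6,'s33'); print(wf()[1])
```

```text
110 0.0727 0.1427 [0.6 0.4 0.4]
100 0.0675 0.1448 [0.5 0.5 0.7]
90 0.062 0.146 [0.1 0.1 0.4]
80 0.0564 0.1462 [0.1 0.1 0.4]
70 0.0508 0.1454 [0.6 0.1 0.8]
61 0.046 0.1439 [-0.7  0.4  0.2]
55 0.0429 0.1425 [1.3 1.1 0.6]
49 0.04 0.1398 [0.7 0.5 0. ]
43 0.0373 0.1368 [0.8 0.5 0.6]
38 0.0352 0.134 [ 1.   1.4 -0.3]
33 0.0333 0.1311 [ 0.8 -0.1  0.8]
28 0.0316 0.128 [0.3 0.2 0.4]
24 0.0304 0.1254 [0.5 0.5 0.7]
20 0.0293 0.1227 [-0.1  0.6  0. ]
0.1212 0.1212 [0.  0.5 1.2]
0.1197 0.1206 [0.5 0.9 7. ]
0.1182 0.1201 [ 0.3  1.2 13.8]
0.1167 0.1196 [ 0.6  0.9 21.2]
0.1152 0.1193 [ 0.8  2.1 27.1]
stop
79.8083
```

View pics/s33.png

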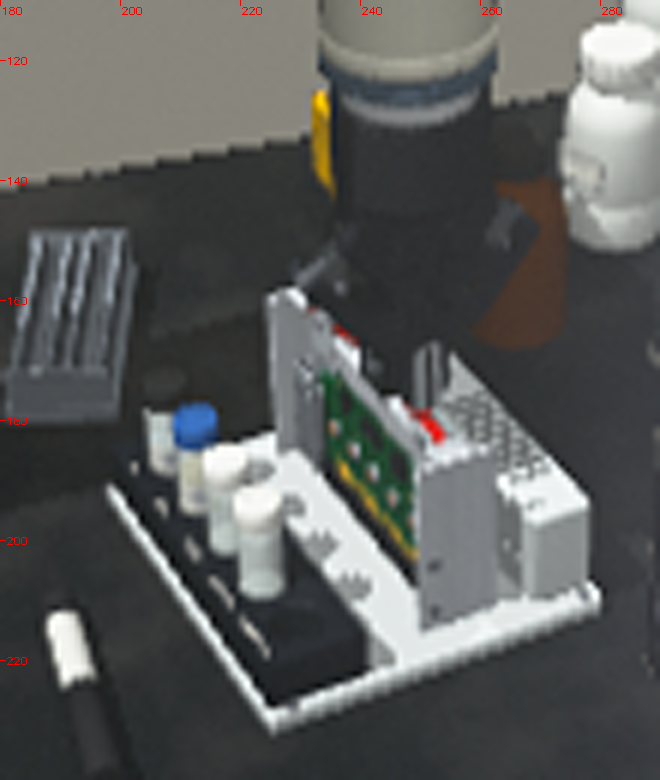

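Run:
```python
from lev import *
bot.servo_line(tcp(-1,.0293,.17),velocity=.2)
bot.servo_line(tcp(1,.0293,.17),velocity=.25); bot.servo_line(tcp(1,.0293,.124),velocity=.15)
press(1,.0293,.124,.1107)
bot.servo_line(tcp(1,.0293,.20),velocity=.2); bot.reach([*rd(-.16,-.16),.32],down(RTH))
bot.dwell(.3)
snap('side','side24'); snap('top','top24');crop('side24',205,145,275,215,10,'s34');crop('top24',195,165,275,240,9,'t34'); print(wf()[1])
```

```text
0.1225 0.1224 [ 0.1 -0.7 -0.1]
0.121 0.1216 [ 0.3 -0.3  3.9]
0.1195 0.121 [ 0.4 -1.2 12. ]
0.118 0.1206 [ 1.2 -0.9 18. ]
0.1165 0.1201 [ 1.3  0.7 25.3]
stop
84.5167
```

View pics/s34.png

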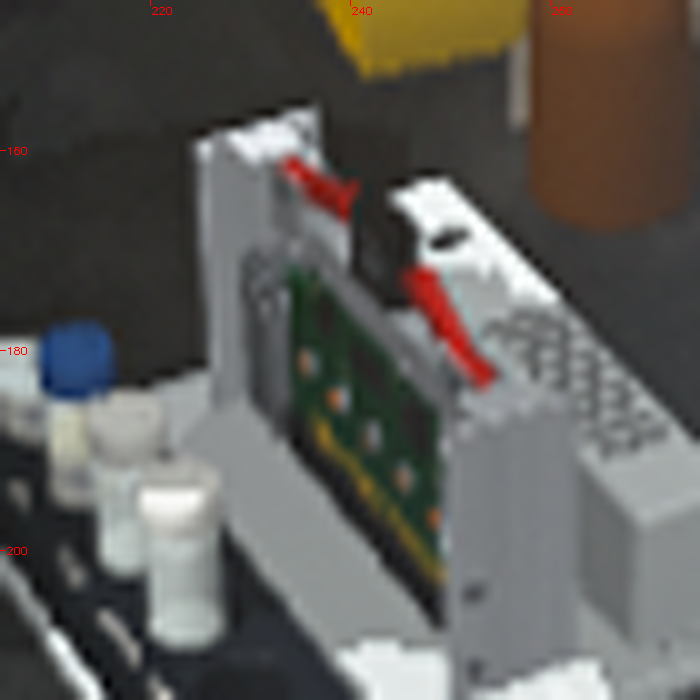

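View pics/t34.png

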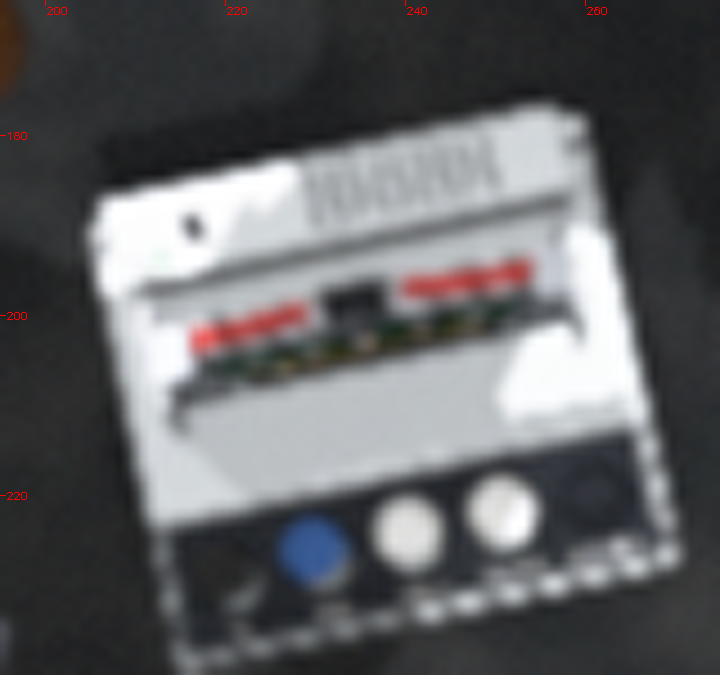

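Run:
```python
from ov import *
q=(.5439,.0376,.183)
def polys(dz,th):
    L=[]
    for s in(1,-1):
        ph=np.deg2rad(20)+th; h=np.array([.03,s*.058,.108+dz]); tip=h+np.array([0,-s*.042*np.cos(ph),.042*np.sin(ph)])
        L.append(([h,tip],(255,255,0)))
    L.append((np.array([(.03-.006,-.014,.133+dz),(.03-.006,.014,.133+dz),(.03+.006,.014,.133+dz),(.03+.006,-.014,.133+dz),(.03-.006,-.014,.133+dz),(.03-.006,-.014,.104+dz)]),(255,255,0)))
    L.append((np.array([(.028,-.048,.022+.066+dz),(.028,.048,.088+dz)]),(255,0,255)))
    L+= [(np.array([(.024,y-.003,.048+dz),(.024,y+.003,.048+dz)]),(0,255,255)) for y in(-.038,-.019,0,.019,.038)]
    return [(tow(P,*q),c) for P,c in L]
overlay('side24',205,145,275,215,10,'o1',polys(0,0)); overlay('side18',205,145,275,215,10,'o2',polys(.006,1.3))
a=cv2.imread('pics/o1.png');b=cv2.imread('pics/o2.png'); cv2.imwrite('pics/o3.png',cv2.resize(np.hstack([a[:500,150:550],b[:500,150:550]]),None,fx=1,fy=1))
# vertical shift by template matching (grad)
A=cv2.cvtColor(cv2.imread('pics/side18_raw.png'),6).astype(np.float32);B=cv2.cvtColor(cv2.imread('pics/side24_raw.png'),6).astype(np.float32)
t=A[174:200,235:247]; best=[]
for nm,(y0,y1,x0,x1) in {'board':(176,198,234,247),'block':(164,174,240,246),'ref':(170,200,262,275)}.items():
    up=8; t=cv2.resize(A[y0:y1,x0:x1],None,fx=up,fy=up,interpolation=3); w=cv2.resize(B[y0-4:y1+4,x0-4:x1+4],None,fx=up,fy=up,interpolation=3)
    r=cv2.matchTemplate(w,t,cv2.TM_CCOEFF_NORMED); _,m,_,l=cv2.minMaxLoc(r); print(nm,m,(l[0]/up-4,l[1]/up-4))
c=np.array([.53,.04,.06]); print(proj(c,*S)-proj(c+[0,0,.006],*S))
```

```text
board 0.9227505326271057 (1.0, 1.0)
block 0.9715930819511414 (1.0, 0.0)
ref 0.9992737770080566 (0.0, 0.0)
[[0.0913626  1.53808944]]
```

View pics/o3.png

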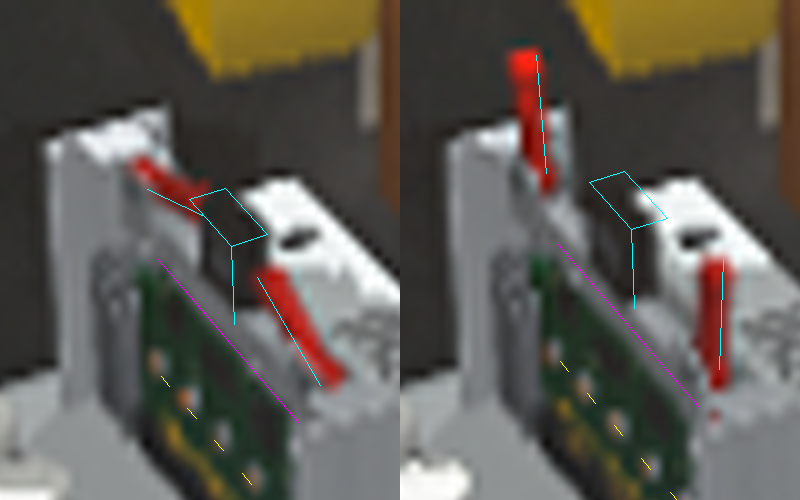

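```bash
cat > touch.py <<'E'
from lev import *
def touch(x,y,z0,z1,step=.0007,lim=3.0):
    P=rd(x,y); bot.servo_line([*P,z0+.017],velocity=.12); bot.dwell(.2)
    b=np.mean([fr()[0][2] for _ in range(3)]); z=z0; L=[]
    while z>z1:
        z-=step; bot.servo_line([*P,z+.017],velocity=.03); f=fr()[0][2]-b; L.append((round(z,4),round(get_obs()['position'][2]-.017,4),round(f,1)))
        if f>lim: break
    print((x,y),L[-4:]); bot.servo_line([*P,.17],velocity=.2)
E
python3 - <<'E'
from touch import *
bot.reach([*rd(.03,0),.19],down(RTH))
touch(.03,0,.139,.126)
touch(.03,-.080,.121,.111)
touch(.03,.080,.121,.111)
print(wf()[1])
E
```

```text
(0.03, 0) [(0.1348, np.float64(0.1347), np.float64(-0.9)), (0.1341, np.float64(0.134), np.float64(0.1)), (0.1334, np.float64(0.1334), np.float64(-0.1)), (0.1327, np.float64(0.1331), np.float64(5.1))]
(0.03, -0.08) [(0.1175, np.float64(0.1174), np.float64(-0.1)), (0.1168, np.float64(0.1167), np.float64(-0.8)), (0.1161, np.float64(0.1161), np.float64(0.1)), (0.1154, np.float64(0.1157), np.float64(4.7))]
(0.03, 0.08) [(0.1175, np.float64(0.1174), np.float64(1.3)), (0.1168, np.float64(0.1168), np.float64(1.3)), (0.1161, np.float64(0.116), np.float64(1.4)), (0.1154, np.float64(0.1157), np.float64(6.0))]
96.1917
```

Run:
```python
from touch import *
bot.reach([.36,-.15,.33],down(RTH)); bot.dwell(.5)
snap('side','side25'); crop('side25',170,110,290,240,6,'s40'); snap('top','top25'); crop('top25',195,165,275,240,9,'t40'); print(wf())
```

```text
(array([-0.8400983 ,  0.85370314,  0.20744109]), 98.1917, array([ 0.36002   , -0.14997162,  0.32999961]))
```

View pics/s40.png

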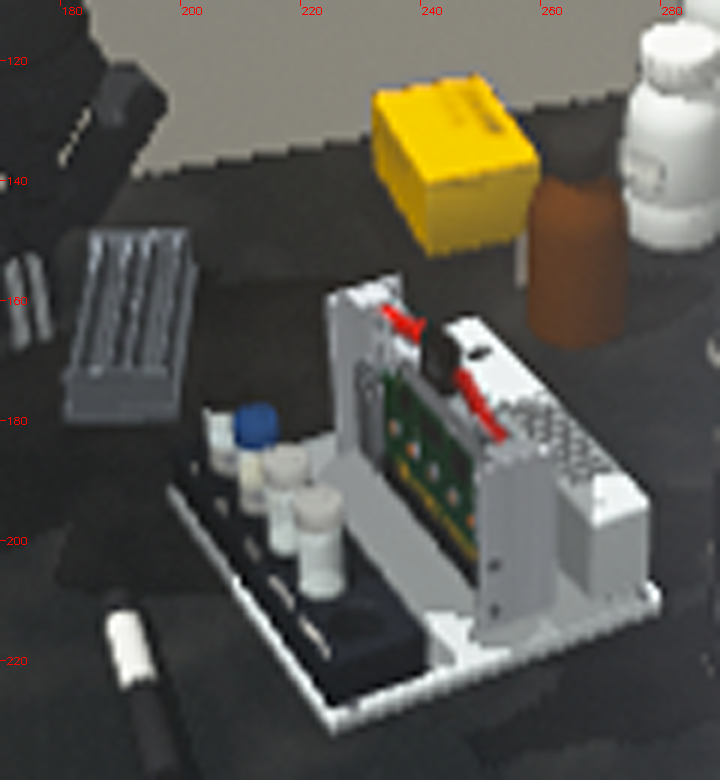

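View pics/t40.png

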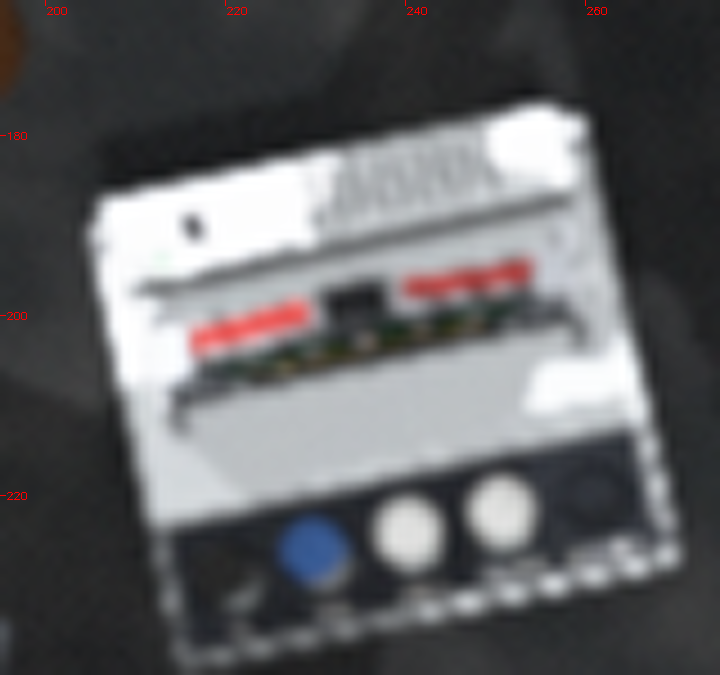

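Run:
```python
from workcell import hand_in, get_obs
hand_in(); print(get_obs()['time_s'])
```

```text
the job is handed in; nothing more can be done
the job is handed in; nothing more can be done
```

The job is handed in at about 98 s of the 192 s allowed; `hand_in()` gives no verdict, so the result rests on my own checks.

**What was done**
- **Vials:** four were in the tray. The black-capped blank is in well 1, the blue-capped standard in well 2, and the two white-capped samples in wells 3 and 4.
- **Board:** I lifted it and checked both faces. The five photodiodes were on the side towards the robot, so I slid it down the guides that way, onto the connector with both levers open. After releasing it I folded in the left lever, then the right.
- **Left alone:** the pink vial, marker pen, timer and amber bottle were not touched.

**Last checks**
- **Board home:** touching with the fingertips put the grip block's top at 133.1 mm and both keepers at about 115.8 mm. That difference of 17.3 mm compares with 17 mm for a board fully home.
- **Levers:** pressed again, both handles met a firm stop about 1 mm below the height I calculated for fully in. The last pictures show both folded.
- **Vials:** all stand upright in order. The blank's black cap can hardly be seen against the dark block, so well 1 rests on its glass and on the way it went in.

**What disagreed**
- The camera estimate of the reader was about 3 mm off in y. The first vial's contact forces showed it, and I corrected for it.
- The stand was knocked about 2 cm aside before I grasped the board, so I measured it again.
- The side camera showed the board dropping only about 1 px on seating, where about 1.5 px was expected for the full 6 mm, with about 1 px of sideways shift. I relied on the fingertip measurement instead.

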